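Make up a tool kit from the sloped rack and signal it ready

TASK

Make up the tool kit: take the red screwdriver and the black-capped marker out of the sloped rack and lay them flat, without dropping them, in the kit tray, the screwdriver in the red lane and the marker in the black lane. Once both lie in the tray, mark the kit ready by sliding the orange ring along the bent wire, round both bends, right up to the post with the green foot, and let it hang there. Leave the yellow screwdriver in the rack and the other things on the table where they are.

Things in the scene. Friction and masses are not known exactly. Their poses are not given: they have to be found in the camera images.
- rack_floor (a point): Point on the middle lane's floor, at the centre of a fixed grey and blue sheet-metal rack, 232 x 244 mm in plan. Its x axis points level to the rack's high far end, y across the lanes, z up. The lane floors rise 15 degrees towards +x. Three lanes, each 76 mm wide and 224 mm long inside, centred at y = -80, 0 and +80 mm; lane walls and front lip 4 mm thick and 14 mm high over the floor. Each lane holds one tool lying along it; which lane holds which varies.
- red_driver: Loose screwdriver with a red handle, 193 mm long, 70 g. Origin halfway along it on its underside as built; y axis along it, from the tip (y about -90 mm) to the handle's end (y about +96 mm). It lies in the rack on its slope, handle end towards the robot and lower.
- red_driver_handle (a point): Point on the red screwdriver's axis, in its handle (round, 25 mm thick, 100 mm long), 45 mm from the screwdriver's middle, near its centre of mass; axes as red_driver (y towards the handle's end). The handle's underside is 12 mm below the axis.
- black_marker: Loose white marker pen with a black cap, 125 mm long, 16 mm wide, 16 mm high, 18 g. Origin at the middle of its underside, y axis along it. It lies in the rack on its slope.
- black_marker_mid (a point): Middle of the black-capped marker, 8 mm above its underside; axes as black_marker.
- yellow_driver: Loose screwdriver with a yellow handle, 168 mm long, in the third lane of the rack; y axis along it towards the handle's end, origin on its underside. It stays in the rack.
- red_lane (a point): Centre of the red floor (8 mm above the table) of one lane of the fixed grey kit tray. The lane is level, 76 mm wide (y) and 224 mm long (x), with walls 14 mm high over the floor and 4 mm thick; x points away from the robot, z up.
- black_lane (a point): Centre of the black floor of the tray's other lane, 80 mm to the -y side of the red one; same size and axes.
- signal_ring: Orange ring, 70 mm outside, 40 mm bore, 12 mm thick, 40 g, hanging loosely on the bent wire near its start. Origin at its centre; x axis along its bore and so roughly along the wire. As it hangs its top stands 15 mm above the wire's top, so it can be pinched there across its 12 mm thickness and lifted up to 30 mm so that the wire runs freely through the bore; it must be turned with the wire at the bends.
- wire_start (a point): Top of the start post (10 mm thick, grey foot), on the centre line of the steel wire. The wire is 5 mm thick, level, 85 mm above the table, on a fixed base plate; it runs straight from here to bend 1, bend 2 and the stop post (60, 86 and 60 mm), with bends of about 36 degrees, rounded over 15 mm. Nothing stands higher than the wire. Axes: those of the base plate, z up, the wire's first and last legs along -y.
- wire_bend1 (a point): Where the centre lines of the wire's first and second legs meet (the rounded bend passes within 3 mm).
- wire_bend2 (a point): Where the centre lines of the second and third legs meet.
- wire_stop (a point): Top of the stop post (10 mm thick, green foot) at the wire's far end; the ring comes to rest against the post with its centre 11 mm short of it.
- oil_bottle: Bystander: cream squeeze bottle with a red spout, 41 mm thick, 125 mm high; origin under its centre.
- tape_roll_0: Bystander: roll of blue tape, 71 mm across, 23 mm high; origin under its centre.
There are look-alikes about, which are no part of the job. What is meant by the signal_ring is not turquoise or white, and is the larger of those in its own colour.

How it is judged (in metres and radians):
On the way, in this order (a step that is already met when the one before it is completed fails the run):
1. the red screwdriver lies released in the red lane and the black-capped marker in the black lane, the ring not yet slid (x of red_driver_handle in the frame of red_lane between -0.075 and 0.075 m and y of red_driver_handle in the frame of red_lane between -0.032 and 0.032 m and z of red_driver_handle in the frame of red_lane between 0 and 0.022 m and angle between red_driver_handle's own y axis and vertical between 1.49 and 1.65 rad and x of black_marker_mid in the frame of black_lane between -0.055 and 0.055 m and y of black_marker_mid in the frame of black_lane between -0.032 and 0.032 m and z of black_marker_mid in the frame of black_lane between 0 and 0.022 m and angle between black_marker_mid's own y axis and vertical between 1.49 and 1.65 rad and contact force between the fingers and red_driver below 0.1 N and contact force between the fingers and black_marker below 0.1 N), for 0.2 s.
2. the ring is at the stop post (horizontal distance between signal_ring and wire_stop below 0.03 m), for 0.2 s.
At the end, for the whole second after the job is handed in: Screwdriver flat in the red lane, marker flat in the black lane (each within 32 mm of the lane's centre line, 75 and 55 mm along it, level to 0.08 rad), both released and at rest; ring at rest, centre within 30 mm of the stop post; yellow screwdriver not moved over 30 mm (x of red_driver_handle in the frame of red_lane between -0.075 and 0.075 m and y of red_driver_handle in the frame of red_lane between -0.032 and 0.032 m and z of red_driver_handle in the frame of red_lane between 0 and 0.022 m and angle between red_driver_handle's own y axis and vertical between 1.49 and 1.65 rad and x of black_marker_mid in the frame of black_lane between -0.055 and 0.055 m and y of black_marker_mid in the frame of black_lane between -0.032 and 0.032 m and z of black_marker_mid in the frame of black_lane between 0 and 0.022 m and angle between black_marker_mid's own y axis and vertical between 1.49 and 1.65 rad and linear speed of each of red_driver, black_marker below 0.03 m/s and horizontal distance between signal_ring and wire_stop below 0.03 m and linear speed of signal_ring below 0.05 m/s and distance of yellow_driver from where it was at the start of the episode below 0.03 m); the robot touches nothing.
It fails at once if the yellow screwdriver or another bystander is moved by more than 30 mm (distance of any of yellow_driver, oil_bottle, tape_roll_0 from where it was at the start of the episode above 0.03 m).
It fails at once if the red screwdriver or the marker is dropped (falls freely at over 0.7 m/s, 25 mm) ((contact force between red_driver and anything else below 0.01 N and linear speed of red_driver above 0.7 m/s) or (contact force between black_marker and anything else below 0.01 N and linear speed of black_marker above 0.7 m/s)).
It also fails if it takes over 67 s, if anything falls off the work surface, if the arm or the gripper's body presses on something with over 40 N, if the wrist force passes 120 N, or if a joint passes its speed limit or range.

ROBOT

A 6-joint arm with a two-finger parallel gripper is mounted at the origin on a cart in front of the work surface, level with it; the furniture and walls round the work are solid. World frame = base frame: x ahead of the robot, y to its left, z up, the work surface at z = 0. Lengths are in m, angles in degrees, forces in N, time in s.
With the tool pointing down it reaches from about 0.25 to 0.725 m from the base axis. Payload 9.7 kg.
Tool frame: the origin (TCP) lies at the very end of the fingers, on their centre line; the grasp point (between the pads) lies 19 mm behind it (bot.pinch_z is the distance from the TCP to the grasp point, in m); x points along the fingers, z is the direction in which the jaws open and shut, and the axes are right-handed (so a half turn about x gives the same grasp; the last joint's range is limited). The gripper opens to 85 mm and grips with 20 to 120 N. Pads are 22 mm wide; open, the fingers measure 114 mm over their backs; the gripper's body (76 mm by 85 mm) begins 54 mm behind the grasp point. The pads swing forward as they close: fully open they stand 13 mm farther back than shut.
Start: joints at [-75.688, 4.979, 10.078, 95.1, 0, 90], TCP at [0.136, -0.533, 0.231] pointing down, gripper open.
Joint ranges: [-179.16, 179.16], [-48.56, 103.87], [-65.8, 70.77], [-126.05, 130.52], [-82.76, 87.17], [-180, 180]. Speed limits (degrees/s): [127.2, 127.2, 147.25, 180, 180, 180].

INTERFACE

Orientations are given as [roll, pitch, yaw] about the fixed x, y, z axes, in that order (R = Rz(yaw) Ry(pitch) Rx(roll)).
In Python, from workcell import bot gives the robot as it stands.
- The arm moves only by the tool play_rows, never from a script. Its argument "rows" is a list of rows, each a list of 3 entries, a list of its own where there are three numbers: the shift along the tool's x, y, z in cm, then the turn about the tool's x in degrees, then the finger opening in cm, from 0 to 8.54. A call has 1 to 12 rows; each row is the pose to reach, as a shift and turn from the pose commanded when the call began, along the tool's axes at that moment; what a row does not reach only later rows make up. A row lasts 1/12 s, in which the tool goes at most 41.7 mm and 7.16 degrees, less where a joint would pass 70% of its speed; a pose out of reach is approached as far as the arm can. A call with a gripper value outside its range is refused whole. The fingers move at their own pace and stop on an object; "squeeze" is the grip in N (left out, the last holds). Time passes only in rows, so rows that repeat a pose let the fingers close. It gives the time, the measured TCP pose, the force and the opening at its end, in the units of the state.
- bot.get_obs(): the state, without advancing time (a new reading comes with each control period).
- bot.camera(name): name is "side" or "top" or "wrist"; returns (picture, depth): 480x640x3 uint8, blue, green, red; 480x640 float32, m along the optical axis (not along the pixel's ray), 0 where there is no reading.
- bot.camera_model(name): a dict with "fx", "fy", "cx", "cy" (pixels), "origin" and "attitude" of the camera in the world; the wrist camera has in their place "mount" (4x4, takes a point from camera to tool coordinates, whose origin is the TCP and whose axes are the tool frame's). Camera axes: x right, y down, z forward; pixel columns grow to the right and rows downward; lengths in m; the calibration is good to about 2 mm. A picture is of the moment at which its call begins: read the wrist's pose just before it. camera_model takes no time and is no camera call.
- bot.job_done(): hands the job in, once; it reports no verdict.
The state is a dict: "time": time; "q": joint angles; "qd": joint speeds; "joint_efforts": joint torques, N m; "ee_pos": TCP position; "tcp_rot": TCP orientation; "wrist_force": force on the tool from outside, world axes, zero at the start; "torque": the same for the moment, N m; "opening": finger opening in m.
Only numpy, scipy, OpenCV 4.12 (cv2) and the standard library are available. Lean on these libraries where they do the work, as an engineer would, in place of code of your own. Each camera call takes 0.05 s, during which the arm holds its last target.

## Working session

There is one attempt and no reset: what is moved stays moved. The work goes in short steps, Python scripts to look and compute and a tool call to move; the robot and the scene stay as the last step left them, time stands still between calls to the robot, and variables do not carry over. Pictures are saved under pics/ and viewed, and the job is handed in when it is done.

Besides the shell and the picture viewer there is one more tool, called after "Request:" in YAML: its name, and indented under it one key for each argument. play_rows: Moves the arm, as the interface text tells. Its arguments: {"type":"object","properties":{"rows":{"type":"array"},"squeeze":{"type":"number"}},"required":["rows"]}

```bash
ls; mkdir -p pics
python3 - <<'E'
from workcell import bot
import cv2,json
print(bot.get_obs())
for n in ["side","top","wrist"]:
    m=bot.camera_model(n); print(n,m)
    p,d=bot.camera(n); cv2.imwrite(f"pics/{n}0.png",p)
    import numpy as np; np.save(f"{n}0.npy",d)
print(bot.pinch_z)
E
```

```text
pics
{'time': 0.0, 'q': array([-7.56867285e+01,  5.01216472e+00,  1.00345473e+01,  9.50989150e+01,
       -9.14251445e-04,  8.99997910e+01]), 'qd': array([-0.07883556,  0.00437571, -0.00579856, -0.02204401,  0.01580331,
        0.04849088]), 'joint_efforts': array([-3.35639408e-03, -5.20378554e+01,  4.64811409e+01,  1.57385337e-02,
       -2.25180415e-04,  4.07369976e-05]), 'ee_pos': array([ 0.13591344, -0.53271249,  0.23057368]), 'tcp_rot': array([-179.31579027,   89.92346211,  104.99769082]), 'wrist_force': array([-0.17594498, -0.47960341, -0.18806266]), 'torque': array([-0.0132341 , -0.01668644,  0.00769556]), 'opening': 0.08543881651742133}
side {'fx': 532.2116630333811, 'fy': 532.2116630333811, 'cx': 324.5700815152212, 'cy': 240.849968935076, 'origin': array([0.1820922 , 0.85303698, 0.79478504]), 'attitude': array([-130.38348575,    1.11305161, -161.59578847])}
top {'fx': 518.0475546746259, 'fy': 518.0475546746259, 'cx': 313.54271983185913, 'cy': 239.2706833231275, 'origin': array([0.26452745, 0.04038437, 1.43855322]), 'attitude': array([-170.50701092,    0.78917107,  -91.36211673])}
wrist {'fx': 367.6618104136892, 'fy': 367.6618104136892, 'cx': 319.56043849706685, 'cy': 235.34053379933826, 'mount': array([[ 6.49176379e-04, -3.14210695e-01,  9.49353052e-01,
        -1.42912195e-01],
       [ 8.66112650e-04, -9.49352720e-01, -3.14211177e-01,
         7.98939077e-02],
       [ 9.99999414e-01,  1.02622516e-03, -3.44155503e-04,
        -2.21542506e-03],
       [ 0.00000000e+00,  0.00000000e+00,  0.00000000e+00,
         1.00000000e+00]])}
0.0187
```

View pics/top0.png

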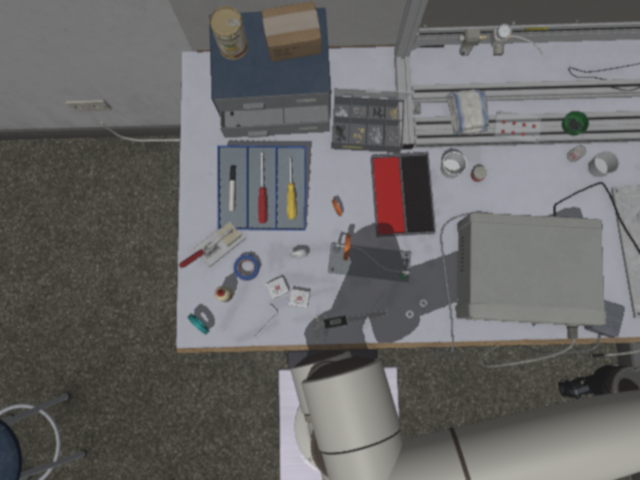

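View pics/side0.png

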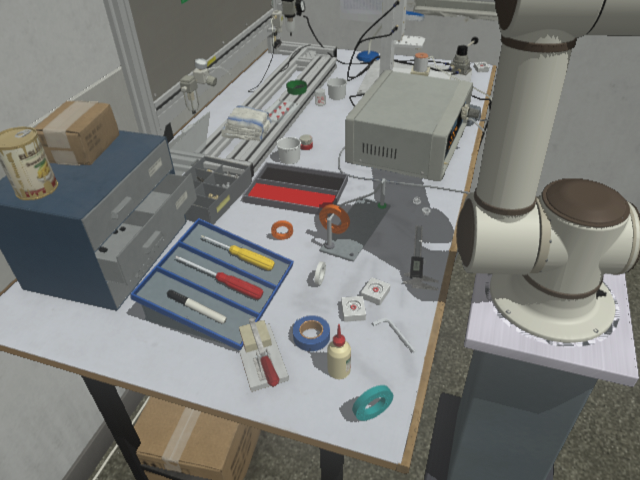

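View pics/wrist0.png

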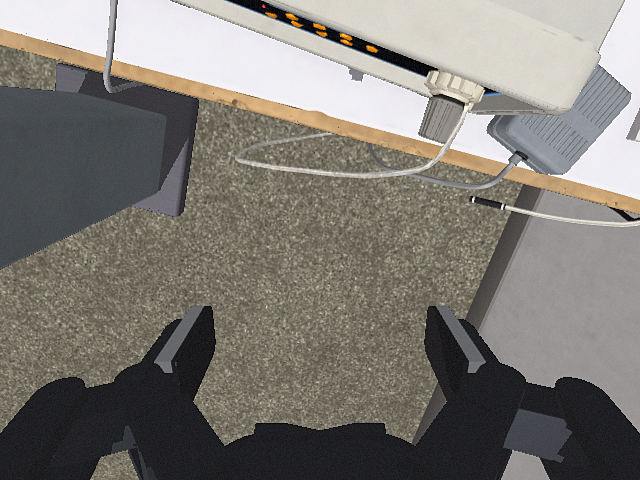

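Top view: rack lanes hold the marker (232,187), red driver (262,190) and yellow driver (291,190). The tray has its red lane at (388,195) and black lane at (417,195). The wire fixture is at (370,262).

Orange candidates: the small ring lying at (337,206) top / (282,229) side, and the larger ring hanging on the wire at (346,245) top / (334,219) side. The larger one fits. I'll measure, and confirm it in a crop.

```bash
cat > h.py <<'E'
import numpy as np, cv2
from scipy.spatial.transform import Rotation as R
from workcell import bot
def pose(n,obs=None):
    m=bot.camera_model(n)
    if n!='wrist':
        return m, R.from_euler('xyz',m['attitude'],degrees=True).as_matrix(), np.array(m['origin'])
    o=obs if obs is not None else bot.get_obs()
    Rt=R.from_euler('xyz',o['tcp_rot'],degrees=True).as_matrix(); M=m['mount']
    return m, Rt@M[:3,:3], Rt@M[:3,3]+o['ee_pos']
def cloud(n,d,obs=None):
    m,Rm,t=pose(n,obs); v,u=np.mgrid[:480,:640]
    c=np.stack([(u-m['cx'])/m['fx']*d,(v-m['cy'])/m['fy']*d,d],-1)
    return c@Rm.T+t
def ray(n,u,v,z,obs=None):
    m,Rm,t=pose(n,obs); r=Rm@np.array([(u-m['cx'])/m['fx'],(v-m['cy'])/m['fy'],1]); return t+r*(z-t[2])/r[2]
def proj(n,P,obs=None):
    m,Rm,t=pose(n,obs); c=(np.asarray(P)-t)@Rm; return np.array([m['fx']*c[0]/c[2]+m['cx'],m['fy']*c[1]/c[2]+m['cy']])
E
python3 - <<'E'
from h import *
for n in ['top','side']:
    p=cv2.imread(f'pics/{n}0.png'); d=np.load(f'{n}0.npy'); C=cloud(n,d); C[d==0]=np.nan
    hsv=cv2.cvtColor(p,cv2.COLOR_BGR2HSV)
    pts={'top':dict(table=(330,180),rackfloorNear=(248,222),redh=(263,205),redshaft=(262,165),mark=(232,187),cap=(233,172),yel=(291,205),redlane=(388,195),blacklane=(417,195),ring=(346,240),ringlow=(347,252),plate=(365,272),green=(405,272),instr=(530,250),drawer=(270,125),wall=(405,80),bottle=(222,295),tape=(256,266),bins=(365,130)),
     'side':dict(ringtop=(334,205),ring=(345,225),redh=(235,284),mark=(208,310),tray=(290,195),green=(382,205),plate=(350,245),cabtop=(60,190))}[n]
    for k,(u,v) in pts.items(): print(n,k,np.round(C[v,u],3))
    for nm,(lo,hi) in dict(red=((0,150,80),(4,255,255)),orange=((5,150,80),(16,255,255)),yel=((20,130,80),(32,255,255))).items():
        mk=cv2.inRange(hsv,lo,hi); nn,lab,st,ce=cv2.connectedComponentsWithStats(mk)
        for i in range(1,nn):
            if st[i,4]>25: print(n,nm,st[i],np.round(np.nanmedian(C[lab==i],0),3))
    x,y,w,h=(300,215,140,90) if n=='top' else (250,180,170,100)
    cv2.imwrite(f'pics/{n}_crop.png',cv2.resize(p[y:y+h,x:x+w],None,fx=4.5,fy=4.5,interpolation=cv2.INTER_CUBIC))
E
```

```text
top table [0.676 0.003 0.003]
top rackfloorNear [0.557 0.237 0.015]
top redh [0.596 0.191 0.051]
top redshaft [0.706 0.191 0.066]
top mark [0.649 0.276 0.054]
top cap [0.688 0.271 0.066]
top yel [0.594 0.114 0.053]
top redlane [ 0.626 -0.16   0.007]
top blacklane [ 0.624 -0.242  0.007]
top ring [ 0.485 -0.032  0.095]
top ringlow [ 0.453 -0.033  0.1  ]
top plate [ 0.409 -0.086  0.007]
top green [ 0.398 -0.183  0.085]
top instr [nan nan nan]
top drawer [0.786 0.16  0.152]
top wall [ 0.965 -0.223  0.023]
top bottle [0.35  0.295 0.088]
top tape [0.431 0.215 0.021]
top bins [ 0.823 -0.103  0.003]
top red [ 374  158   30   75 1793] [ 0.629 -0.162  0.007]
top red [260 189   5  33 136] [0.594 0.194 0.051]
top red [181 252  21  14  46] [0.446 0.388 0.077]
top orange [334 201   7  13  35] [ 0.585 -0.012  0.046]
top orange [345 237   4  16  42] [ 0.47  -0.033  0.1  ]
top yel [288 184   8  34 219] [0.602 0.113 0.054]
side ringtop [ 0.47  -0.033  0.104]
side ring [ 0.441 -0.023  0.063]
side redh [0.599 0.206 0.052]
side mark [0.619 0.282 0.05 ]
side tray [ 0.63  -0.166  0.008]
side green [ 0.395 -0.183  0.014]
side plate [ 0.429 -0.022  0.009]
side cabtop [0.918 0.237 0.234]
side red [ 249  184   86   23 1051] [ 0.628 -0.166  0.009]
side red [217 273  45  24 338] [0.592 0.202 0.05 ]
side orange [324 204  18  12 113] [ 0.47  -0.028  0.099]
side orange [272 221  20  18 189] [ 0.588 -0.007  0.028]
side yel [230 246  44  24 436] [0.599 0.123 0.052]
```

```bash
python3 -c "
import cv2,numpy as np
a=cv2.imread('pics/top_crop.png');b=cv2.imread('pics/side_crop.png')
a=cv2.resize(a,(420,270));b=cv2.resize(b,(510,300));o=np.zeros((575,520,3),np.uint8);o[:270,:420]=a;o[272:572,:510]=b;cv2.imwrite('pics/both.png',o)"
```

```text
(no output)
```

View pics/both.png

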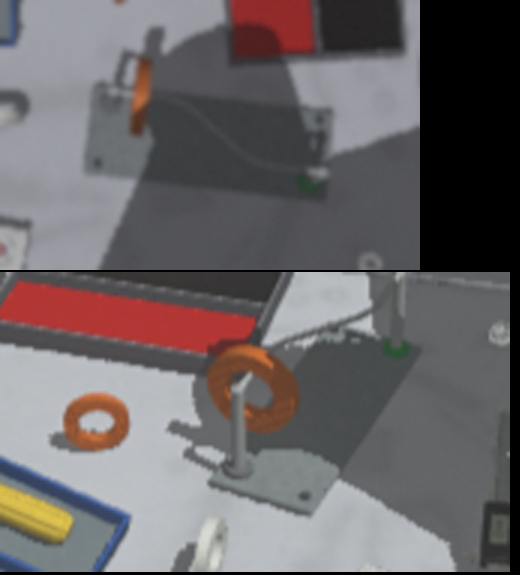

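The crop confirms it: the ring on the wire (top (346,245), side (334,219)) is clearly larger than the orange one lying at side (282,229). So the ring on the wire is the signal ring.

Next, a check of obstacle heights and the start axes.

Run:
```python
from h import *
o=bot.get_obs(); Rt=R.from_euler('xyz',o['tcp_rot'],degrees=True).as_matrix(); print(np.round(Rt,3))
d=np.load('side0.npy');C=cloud('side',d);C[d==0]=np.nan
for u,v in [(360,130),(420,85),(400,140),(470,80),(350,115),(460,150),(436,150),(540,60)]: print(u,v,np.round(C[v,u],3))
d=np.load('top0.npy');C=cloud('top',d);C[d==0]=np.nan
for u,v in [(480,220),(590,230),(480,310),(232,100),(325,85),(325,120),(220,128)]: print(u,v,np.round(C[v,u],3))
m=(C[...,0]>.42)&(C[...,0]<.8)&(C[...,1]<.35)&(C[...,1]>-.35)&(C[...,2]>.13); print('tall',m.sum(), np.nanmin(C[m],0) if m.any() else '',np.nanmax(C[m],0) if m.any() else '')
print(np.nanmax(C[:200,:440,2]))
```

```text
[[-0.     0.969  0.247]
 [ 0.001  0.247 -0.969]
 [-1.    -0.    -0.001]]
360 130 [ 0.497 -0.343  0.12 ]
420 85 [ 0.389 -0.583  0.152]
400 140 [ 0.39  -0.336  0.111]
470 80 [ 0.276 -0.989  0.01 ]
350 115 [ 0.529 -0.359  0.15 ]
460 150 [ 0.248 -0.526 -0.002]
436 150 [ 0.296 -0.322  0.106]
540 60 [0.132 0.054 0.495]
480 220 [ 0.518 -0.367  0.156]
590 230 [ 0.487 -0.644  0.146]
480 310 [ 0.294 -0.351  0.15 ]
232 100 [0.827 0.248 0.22 ]
325 85 [0.855 0.014 0.232]
325 120 [0.827 0.014 0.076]
220 128 [0.781 0.291 0.153]
tall 704 [ 0.42012147 -0.34995071  0.13005594] [0.79928671 0.29400708 0.1592462 ]
0.34829190625511575
```

Request:
play_rows:
  rows:
    - [[-2, 1, -1], 2, 8.5]
    - [[-4, 3, -3], 4, 8.5]
    - [[-5, 6, -6], 6, 8.5]
    - [[-5, 8.7, -9], 8, 8.5]
    - [[-5, 11.4, -12], 10, 8.5]
    - [[-5, 14.2, -15], 12, 8.5]
    - [[-5, 17, -18], 14, 8.5]
    - [[-5, 19.8, -21], 14.3, 8.5]
    - [[-5, 22.6, -24], 14.3, 8.5]
    - [[-5, 25.4, -27], 14.3, 8.5]
    - [[-5, 28.2, -30], 14.3, 8.5]
    - [[-5, 31, -33], 14.3, 8.5]

```text
time: 1.15
ee_pos: [0.355, -0.1346, 0.2814]
tcp_rot: [68.6, 90.0, -21.4]
wrist_force: [0.8, -0.4, 0.2]
opening: 0.0849
```

Request:
play_rows:
  rows:
    - [[0, 2, -3], 0, 8.5]
    - [[0, 4, -6], 0, 8.5]
    - [[0, 6, -9], 0, 8.5]
    - [[0, 8, -12.5], 0, 8.5]
    - [[0, 10, -16], 0, 8.5]
    - [[0, 12, -19.5], 0, 8.5]
    - [[0, 14, -23], 0, 8.5]
    - [[0, 16, -26.5], 0, 8.5]
    - [[0, 18, -30], 0, 8.5]
    - [[0, 19, -32], 0, 8.5]
    - [[0, 19, -33], 0, 8.5]
    - [[0, 19, -33], 0, 8.5]

```text
time: 2.15
ee_pos: [0.5378, 0.0411, 0.2808]
tcp_rot: [-176.8, 88.3, 96.7]
wrist_force: [-0.3, 0.1, -0.1]
opening: 0.0851
```

Run:
```python
from h import *
o=bot.get_obs(); print(o['ee_pos'],np.round(R.from_euler('xyz',o['tcp_rot'],degrees=True).as_matrix(),3), o['q'])
p,d=bot.camera('wrist'); cv2.imwrite('pics/wrist1.png',p); np.save('wrist1.npy',d); import pickle; pickle.dump(o,open('w1.pkl','wb'))
p,d=bot.camera('top'); cv2.imwrite('pics/top1.png',p); np.save('top1.npy',d)
p,d=bot.camera('side'); cv2.imwrite('pics/side1.png',p); np.save('side1.npy',d)
```

```text
[0.5378146  0.0411321  0.28084397] [[-0.004  0.998  0.061]
 [ 0.03   0.061 -0.998]
 [-1.    -0.002 -0.03 ]] [  3.45999133   5.04069704  15.71133033 100.76931526   1.72902392
 179.9433138 ]
```

View pics/wrist1.png

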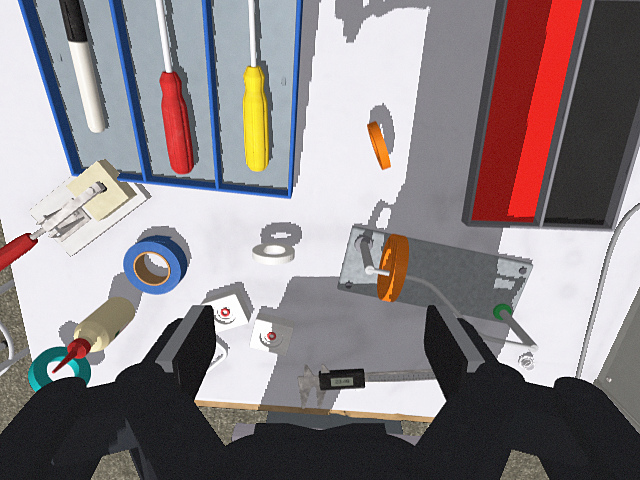

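Wrist view shows the last joint at its limit (q6 = 179.9), so I'll use the half-turned grasp. First I'll measure from these pictures: wire start top about (371,271), ring (393,268), green post (503,312) up to about (534,348).

Run:
```python
from h import *
import pickle
o=pickle.load(open('w1.pkl','rb'))
p=cv2.imread('pics/wrist1.png'); 
cv2.imwrite('pics/wcrop.png',cv2.resize(p[215:365,330:545],None,fx=3.7,fy=3.7,interpolation=cv2.INTER_CUBIC))
hsv=cv2.cvtColor(p,cv2.COLOR_BGR2HSV); d=np.load('wrist1.npy'); C=cloud('wrist',d,o)
def comp(mk,nm,z,mn=150):
    nn,lab,st,ce=cv2.connectedComponentsWithStats(mk)
    for i in range(1,nn):
        if st[i,4]>mn:
            c=[ (lab==i)]; vs,us=np.nonzero(lab==i); r=cv2.minAreaRect(np.c_[us,vs].astype(np.float32))
            print(nm,st[i],np.round(r[0],1),np.round(r[1],1),round(r[2],1),'med',np.round(np.median(C[lab==i],0),4), 'zmax',round(np.percentile(C[lab==i][:,2],95),4))
comp(cv2.inRange(hsv,(0,150,60),(4,255,255)),'red',0)
comp(cv2.inRange(hsv,(5,150,60),(16,255,255)),'orange',0)
comp(cv2.inRange(hsv,(20,130,60),(32,255,255)),'yel',0)
for nm,(u,v) in dict(rackfloor=(190,60),rf2=(190,175),tray=(520,120),plate=(360,285),shaft=(167,30),hand=(176,120),mark=(88,80)).items(): print(nm,np.round(C[v,u],4))
```

```text
red [  472     0   110   223 13944] [526.3 109.5] [ 72.8 233.9] 9.5 med [ 0.6379 -0.1596  0.0082] zmax 0.0096
red [ 160   72   34  102 2002] [175.8 122.3] [103.   24.5] 81.9 med [0.5973 0.195  0.0525] zmax 0.0614
red [  0 233  38  38 566] [ 14.1 249.1] [17.8 47.6] 53.1 med [0.4601 0.3694 0.0678] zmax 0.074
red [ 53 338  38  35 325] [ 68.7 354.3] [18.4 45.1] 59.0 med [0.3569 0.3018 0.0918] zmax 0.1178
orange [367 122  24  47 539] [378.8 144.9] [47.8 12.3] 71.6 med [ 0.5904 -0.0057  0.0461] zmax 0.0512
orange [ 377  234   32   68 1544] [392.7 267.7] [27.5 67.1] 11.3 med [ 0.4756 -0.0278  0.0886] zmax 0.1028
yel [ 243   66   26  105 2336] [255.2 118. ] [104.4  24.6] 87.9 med [0.6068 0.116  0.0553] zmax 0.0645
rackfloor [0.6566 0.1807 0.0453]
rf2 [0.5416 0.1976 0.0149]
tray [ 0.6228 -0.156   0.009 ]
plate [ 0.4166 -0.0064  0.0067]
shaft [0.6796 0.1982 0.0517]
hand [0.6017 0.1937 0.0544]
mark [0.6328 0.2771 0.0518]
```

View pics/wcrop.png

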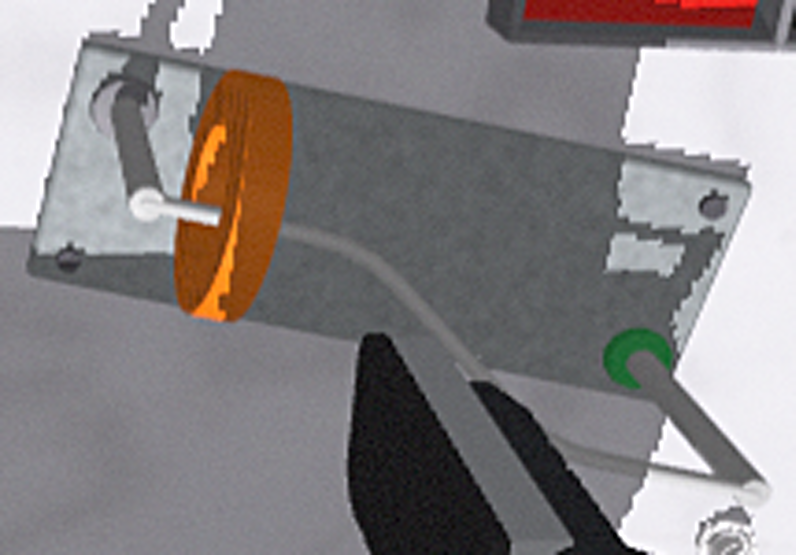

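Run:
```python
from h import *
import pickle
o=pickle.load(open('w1.pkl','rb'))
P={}
for nm,(u,v) in dict(start=(147,203),b1=(360,240),b2=(548,442),stop=(757,488)).items():
    P[nm]=ray('wrist',330+u/3.7,215+v/3.7,.085,o); print(nm,np.round(P[nm],4),np.round(proj('top',P[nm]),1),np.round(proj('side',P[nm]),1))
k=list(P.values())
for a,b in zip(k,k[1:]): print(np.linalg.norm(b-a), np.degrees(np.arctan2(*(b-a)[[1,0]])))
# fit from start-stop: known planform legs 60,86,60, bend 36
a=np.radians(36);v=np.array([60+86*np.cos(a)+60,86*np.sin(a)])/1000;print('expected start-stop',np.hypot(*v)); ss=(k[3]-k[0])[:2];print(np.hypot(*ss))
# direction first leg: y'=-, offset to -x ; base yaw
# leg dir L=(sin t? )
ang_model=np.arctan2(-v[0],-v[1]); ang=np.arctan2(ss[1],ss[0]); t=ang-ang_model; print('yaw',np.degrees(t))
c,s=np.cos(t),np.sin(t)
for q in [(0,-.06),(-.086*np.sin(a),-.06-.086*np.cos(a)),(-v[1],-v[0])]: print(np.round(k[0][:2]+[c*q[0]-s*q[1],s*q[0]+c*q[1]],4))
hsv=cv2.cvtColor(cv2.imread('pics/wrist1.png'),cv2.COLOR_BGR2HSV);mk=cv2.inRange(hsv,(5,150,60),(16,255,255))
mk[:200]=0; C=cloud('wrist',np.load('wrist1.npy'),o);Q=C[mk>0];print('ring',Q.min(0),Q.max(0)); T=Q[Q[:,2]>.097];print(T.mean(0))
# red handle ends, axis z along slope
for u,v,z in [(181,165,.045),(170,80,.06),(166,20,.06),(97,125,.04),(79,40,.06),(68,0,.06)]: print(u,v,np.round(ray('wrist',u,v,z,o),4),'depthpt',np.round(C[v,u],4))
# tray corner
for u,v in [(473,217),(537,219),(590,0),(607,222),(502,3),(582,3)]: print('tray',u,v,np.round(ray('wrist',u,v,.008,o),4))
```

```text
start [ 0.4717 -0.0051  0.085 ] [335.9 246. ] [329.2 219.5]
b1 [ 0.4652 -0.0635  0.085 ] [358.1 247.9] [340.  204.6]
b2 [ 0.4068 -0.1259  0.085 ] [382.8 269.3] [372.4 193.5]
stop [ 0.3967 -0.1876  0.085 ] [406.6 272.6] [383.1 179.7]
0.058783804625105164 -96.34333194464826
0.08545131722353347 -133.08598672803123
0.06249927961697985 -99.3657035915906
expected start-stop 0.19619916096634793
0.19732194942973305
yaw -7.420536657800937
[ 0.464  -0.0646]
[ 0.4048 -0.127 ]
[ 0.3971 -0.1865]
ring [ 0.36230565 -0.0535644  -0.00057956] [0.61753994 0.38203847 0.42355724]
[ 0.47234177 -0.02881064  0.10415677]
181 165 [0.557  0.1951 0.045 ] depthpt [0.5568 0.1957 0.0436]
170 80 [0.6371 0.1948 0.06  ] depthpt [0.6369 0.1933 0.0638]
166 20 [0.6861 0.1951 0.06  ] depthpt [0.6871 0.1974 0.0545]
97 125 [0.5911 0.2811 0.04  ] depthpt [0.5912 0.2797 0.0423]
79 40 [0.6656 0.2755 0.06  ] depthpt [0.6654 0.2742 0.0621]
68 0 [0.6968 0.2807 0.06  ] depthpt [0.6946 0.2743 0.0698]
tray 473 217 [ 0.5137 -0.1278  0.008 ]
tray 537 219 [ 0.5165 -0.2009  0.008 ]
tray 590 0 [ 0.736  -0.1972  0.008 ]
tray 607 222 [ 0.5186 -0.2806  0.008 ]
tray 502 3 [ 0.7289 -0.1142  0.008 ]
tray 582 3 [ 0.7331 -0.1904  0.008 ]
```

Measurements agree with the sizes given:
- Wire legs measure 59/85/62 mm against 60/86/60 given, and the start-to-stop distance is 197 mm against 196 mm.
- Driver spacing is 80 mm, and the lane slope is 15°.

Now the half turn of the wrist.

Request:
play_rows:
  rows:
    - [[0, 0, 0], -7, 3.6]
    - [[0, 0, 0], -14, 3.6]
    - [[0, 0, 0], -21, 3.6]
    - [[0, 0, 0], -28, 3.6]
    - [[0, 0, 0], -35, 3.6]
    - [[0, 0, 0], -42, 3.6]
    - [[0, 0, 0], -49, 3.6]
    - [[0, 0, 0], -56, 3.6]
    - [[0, 0, 0], -63, 3.6]
    - [[0, 0, 0], -70, 3.6]
    - [[0, 0, 0], -77, 3.6]
    - [[0, 0, 0], -84, 3.6]

```text
time: 3.3
ee_pos: [0.5367, 0.0408, 0.2818]
tcp_rot: [96.4, 88.3, 94.3]
wrist_force: [0.2, 0.0, 0.7]
opening: 0.0359
```

```bash
cat > st.py <<'E'
from h import *
o=bot.get_obs(); print(np.round(o['ee_pos'],4),np.round(o['q'],2),o['opening'],o['time'],np.round(o['wrist_force'],1));print(np.round(R.from_euler('xyz',o['tcp_rot'],degrees=True).as_matrix(),3))
E
python3 st.py
```

```text
[0.5367 0.0408 0.2818] [  3.43   4.83  15.59 100.79   1.73  95.59] 0.03589535446325082 3.3 [0.2 0.  0.7]
[[-0.002  0.038  0.999]
 [ 0.03   0.999 -0.038]
 [-1.     0.03  -0.003]]
```

```bash
cat > to.py <<'E'
# usage: to.py x y z [yaw_of_tool_z_axis deg] -> shift (cm), turn
import sys
from h import *
o=bot.get_obs();M=R.from_euler('xyz',o['tcp_rot'],degrees=True).as_matrix()
a=[float(s) for s in sys.argv[1:]]
print('at',np.round(o['ee_pos'],4),'open',round(o['opening'],4),'t',o['time'],'q6',round(o['q'][5],1),'F',np.round(o['wrist_force'],1))
if len(a)>=3: print('shift cm',np.round(M.T@(np.array(a[:3])-o['ee_pos'])*100,2))
z=np.degrees(np.arctan2(M[1,2],M[0,2])); print('zaxis yaw',round(z,2),'tilt',np.round(M[:,0],3))
if len(a)>3: print('turn',round(-((a[3]-z+180)%360-180),2))
E
python3 to.py 0.600 0.195 0.16 90
```

```text
at [0.5367 0.0408 0.2818] open 0.0359 t 3.3 q6 95.6 F [0.2 0.  0.7]
shift cm [12.62 15.28  5.79]
zaxis yaw -2.16 tilt [-0.002  0.03  -1.   ]
turn -92.16
```

Request:
play_rows:
  rows:
    - [[1, 1.5, 0.5], -7, 3.6]
    - [[2, 3, 1], -14, 3.6]
    - [[3.2, 4.5, 1.5], -21, 3.6]
    - [[4.5, 6, 2], -28, 3.6]
    - [[5.8, 7.5, 2.7], -35, 3.6]
    - [[7, 9, 3.4], -42, 3.6]
    - [[8.2, 10.5, 4], -49, 3.6]
    - [[9.5, 12, 4.6], -56, 3.6]
    - [[10.5, 13.5, 5.1], -63, 3.6]
    - [[11.5, 14.5, 5.5], -70, 3.6]
    - [[12.2, 15, 5.7], -77, 3.6]
    - [[12.6, 15.3, 5.8], -84, 3.6]

```text
time: 4.3
ee_pos: [0.6009, 0.1955, 0.1588]
tcp_rot: [15.7, 88.3, 97.6]
wrist_force: [0.6, -0.1, 0.0]
opening: 0.0357
```

```bash
python3 to.py 0.600 0.195 0.10 90
python3 - <<'E'
from h import *
import pickle
o=bot.get_obs(); p,d=bot.camera('wrist'); cv2.imwrite('pics/wrist2.png',p); np.save('wrist2.npy',d);pickle.dump(o,open('w2.pkl','wb'))
E
```

```text
at [0.6009 0.1955 0.1588] open 0.0357 t 4.3 q6 25.4 F [ 0.6 -0.1  0. ]
shift cm [ 5.87  0.04 -0.23]
zaxis yaw 81.87 tilt [-0.004  0.03  -1.   ]
turn -8.13
```

View pics/wrist2.png

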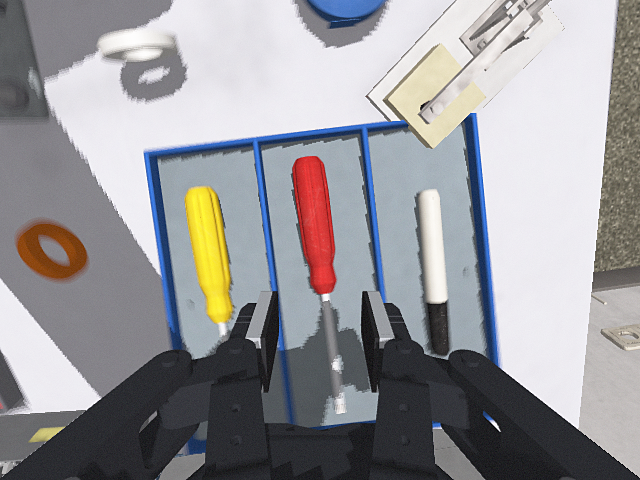

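This view shows the red handle from (307,160) to (324,290), with lane walls at (260,140) and (366,130). It's a closer view, so I'll refine the handle and marker from it.

Run:
```python
from h import *
import pickle
o=pickle.load(open('w2.pkl','rb'));p=cv2.imread('pics/wrist2.png');hsv=cv2.cvtColor(p,cv2.COLOR_BGR2HSV);C=cloud('wrist',np.load('wrist2.npy'),o)
mk=cv2.inRange(hsv,(0,130,60),(5,255,255)); mk[:140]=0; Q=C[mk>0]; Q=Q[(Q[:,2]>.02)&(Q[:,2]<.09)]
for n,Q in [('red',Q)]:
    for lo in np.arange(.54,.66,.015):
        S=Q[(Q[:,0]>lo)&(Q[:,0]<lo+.015)]
        if len(S)>5: print(n,round(lo,3),len(S),'y',S[:,1].min().round(4),S[:,1].max().round(4),'z',np.percentile(S[:,2],95).round(4))
mk=((C[...,0]>.56)&(C[...,0]<.72)&(C[...,1]>.25)&(C[...,1]<.31)); hgt=C[...,2]-(.0304+.268*(C[...,0]-.60)); mk&=(hgt>.008)&(hgt<.03)
Q=C[mk]
for lo in np.arange(.57,.70,.015):
    S=Q[(Q[:,0]>lo)&(Q[:,0]<lo+.015)]
    if len(S)>5: print('mark',round(lo,3),len(S),'y',S[:,1].min().round(4),S[:,1].max().round(4),'z',np.percentile(S[:,2],95).round(4))
for u,v in [(345,180),(285,200),(350,280),(262,160),(368,160),(373,220),(266,220),(410,300),(470,300)]: print(u,v,np.round(C[v,u],4))
for u,v in [(262,160),(368,160)]: print(ray('wrist',u,v,.03,o))
```

```text
red 0.54 319 y 0.1875 0.2103 z 0.0431
red 0.555 650 y 0.1861 0.2108 z 0.0473
red 0.57 658 y 0.1868 0.211 z 0.0512
red 0.585 637 y 0.187 0.2107 z 0.0549
red 0.6 612 y 0.187 0.2103 z 0.0584
red 0.615 475 y 0.1882 0.2101 z 0.0605
red 0.63 317 y 0.189 0.2075 z 0.0629
mark 0.57 27 y 0.2792 0.2891 z 0.0413
mark 0.585 446 y 0.2763 0.2915 z 0.0452
mark 0.6 436 y 0.2754 0.2906 z 0.0492
mark 0.615 439 y 0.2742 0.2895 z 0.0533
mark 0.63 438 y 0.2731 0.2892 z 0.0573
mark 0.645 426 y 0.2717 0.2879 z 0.0614
mark 0.66 434 y 0.2711 0.2872 z 0.0665
mark 0.675 415 y 0.2701 0.2856 z 0.0705
mark 0.69 305 y 0.2703 0.2846 z 0.072
345 180 [0.5695 0.2256 0.0223]
285 200 [0.5776 0.1779 0.0251]
350 280 [0.644  0.2187 0.0418]
262 160 [0.5458 0.1655 0.0198]
368 160 [0.5555 0.243  0.0337]
373 220 [0.598  0.2409 0.0434]
266 220 [0.5868 0.1633 0.0419]
410 300 [0.6656 0.2628 0.0472]
470 300 [0.672  0.309  0.0487]
[0.54491579 0.16692091 0.03      ]
[0.55603515 0.24348952 0.03      ]
```

```bash
python3 to.py 0.598 0.1985 0.10 90;python3 to.py 0.598 0.1985 0.039 90
```

```text
at [0.6008 0.1956 0.1583] open 0.036 t 4.35 q6 24.9 F [-1.4  0.1 -0.8]
shift cm [5.84 0.27 0.08]
zaxis yaw 82.38 tilt [-0.004  0.03  -1.   ]
turn -7.62
at [0.6008 0.1956 0.1583] open 0.036 t 4.35 q6 24.9 F [-1.4  0.1 -0.8]
shift cm [11.93  0.22 -0.09]
zaxis yaw 82.38 tilt [-0.004  0.03  -1.   ]
turn -7.62
```

Request:
play_rows:
  rows:
    - [[1, 0.1, 0], -4, 3.2]
    - [[3, 0.2, 0.1], -8, 3.2]
    - [[5.5, 0.3, 0.1], -8, 3.2]
    - [[7.5, 0.3, 0.1], -8, 3.2]
    - [[8.5, 0.3, 0.0], -8, 3.2]
    - [[9, 0.3, 0], -8, 3.2]
    - [[9, 0.3, 0], -8, 3.2]
    - [[9, 0.3, 0], -8, 3.2]

```text
time: 5.02
ee_pos: [0.5987, 0.1981, 0.0711]
tcp_rot: [3.3, 88.3, 92.7]
wrist_force: [0.1, 0.4, 0.7]
opening: 0.0317
```

```bash
python3 to.py 0.598 0.1985 0.039 90
python3 - <<'E'
from h import *
import pickle
o=bot.get_obs(); p,d=bot.camera('wrist'); cv2.imwrite('pics/wrist3.png',p); np.save('wrist3.npy',d);pickle.dump(o,open('w3.pkl','wb'))
print(proj('wrist',o['ee_pos'],o),proj('wrist',[.598,.1985,.055],o))
E
```

```text
at [0.5987 0.1981 0.0711] open 0.0317 t 5.0167 q6 18.1 F [0.1 0.4 0.7]
shift cm [ 3.21  0.07 -0.06]
zaxis yaw 89.45 tilt [-0.001  0.03  -1.   ]
turn -0.55
[314.79383078 310.7386046 ] [314.9031588  292.45077536]
```

View pics/wrist3.png

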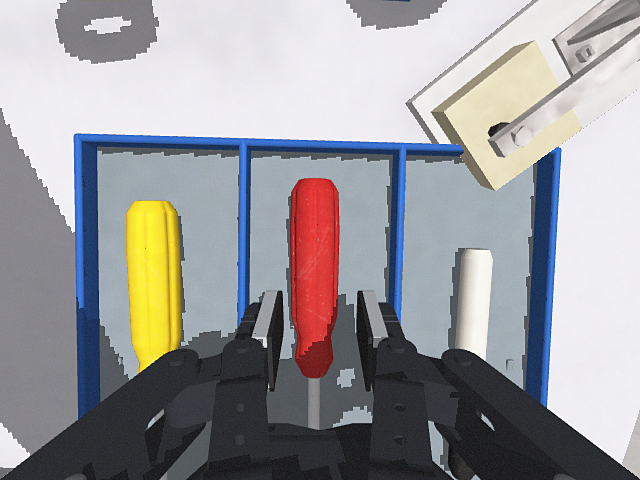

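The handle (292–340, 180–375) sits between the pads (280 and 362). I'll lower and grip.

Request:
play_rows:
  rows:
    - [[0.8, 0.1, -0.1], 0, 3.2]
    - [[1.6, 0.1, -0.1], 0, 3.2]
    - [[2.4, 0.1, -0.1], 0, 3.2]
    - [[3.0, 0.1, -0.1], 0, 3.2]
    - [[3.2, 0.1, -0.1], 0, 3.2]
    - [[3.2, 0.1, -0.1], 0, 3.2]

```text
time: 5.57
ee_pos: [0.5967, 0.198, 0.0366]
tcp_rot: [8.8, 88.3, 98.3]
wrist_force: [0.1, 0.1, -0.6]
opening: 0.0322
```

Request:
play_rows:
  rows:
    - [[-0.1, 0, 0], 0, 2.0]
    - [[-0.1, 0, 0], 0, 1.5]
    - [[-0.1, 0, 0], 0, 1.5]
    - [[-0.1, 0, 0], 0, 1.5]
    - [[-0.1, 0, 0], 0, 1.5]
    - [[-0.1, 0, 0], 0, 1.5]
  squeeze: 40

```text
time: 6.07
ee_pos: [0.5972, 0.1981, 0.0389]
tcp_rot: [5.5, 88.3, 95.0]
wrist_force: [0.5, -0.3, -1.2]
opening: 0.0229
```

Request:
play_rows:
  rows:
    - [[-0.5, 0, 0], 0, 1.5]
    - [[-1.5, 0, 0], 0, 1.5]
    - [[-3, 0, 0], 0, 1.5]
    - [[-5, 0, 0], 0, 1.5]
    - [[-7, 0, 0], 0, 1.5]
    - [[-9, 0, 0], 0, 1.5]
    - [[-10.5, 0, 0], 0, 1.5]
    - [[-11, 0, 0], 0, 1.5]

```text
time: 6.73
ee_pos: [0.5985, 0.195, 0.1528]
tcp_rot: [-2.6, 88.2, 86.9]
wrist_force: [0.1, 0.5, -0.9]
opening: 0.0233
```

```bash
python3 to.py 0.624 -0.158 0.15 93
python3 - <<'E'
from h import *
for n in ['side','wrist']:
    p,d=bot.camera(n); cv2.imwrite(f'pics/{n}4.png',p)
a=cv2.imread('pics/side4.png')[160:400,100:400]; b=cv2.imread('pics/wrist4.png')
cv2.imwrite('pics/c4.png',np.hstack([cv2.resize(a,(400,320)),cv2.resize(b,(400,320))]))
E
```

```text
at [0.5985 0.195  0.1528] open 0.0233 t 6.7333 q6 17.8 F [ 0.1  0.5 -0.9]
shift cm [ -0.83  -2.86 -35.27]
zaxis yaw 89.51 tilt [ 0.002  0.031 -1.   ]
turn -3.49
```

View pics/c4.png

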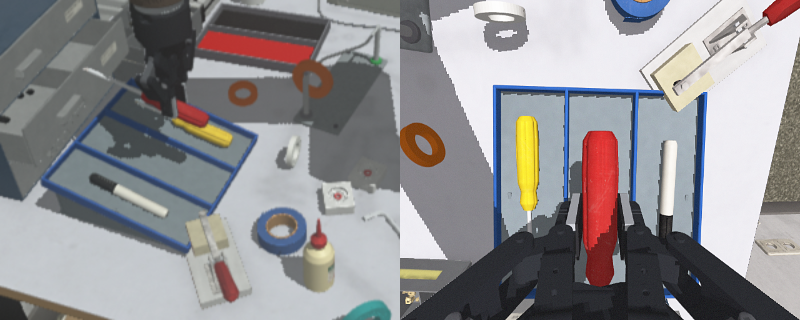

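Red driver is held; the rack now shows only marker and yellow. Carry it to the red lane, with its middle near the lane centre (handle point about 45 mm nearer the robot).

```bash
python3 to.py 0.582 -0.160 0.13 93
```

```text
at [0.5982 0.195  0.1504] open 0.0233 t 6.8333 q6 17.8 F [ 0.6  0.1 -0.8]
shift cm [  0.94   1.31 -35.56]
zaxis yaw 89.5 tilt [-0.     0.031 -1.   ]
turn -3.5
```

Request:
play_rows:
  rows:
    - [[0, 0, -1], 0, 1.5]
    - [[0, 0.2, -3], 0, 1.5]
    - [[0, 0.4, -6], -1, 1.5]
    - [[0, 0.7, -9.5], -2, 1.5]
    - [[0, 1, -13], -3, 1.5]
    - [[0, 1.2, -17], -3.5, 1.5]
    - [[0, 1.3, -21], -3.5, 1.5]
    - [[0, 1.4, -25], -3.5, 1.5]
    - [[0, 1.4, -29], -3.5, 1.5]
    - [[0, 1.4, -32], -3.5, 1.5]
    - [[0, 1.4, -34.5], -3.5, 1.5]
    - [[0, 1.4, -35.5], -3.5, 1.5]

```text
time: 7.83
ee_pos: [0.579, -0.1635, 0.1363]
tcp_rot: [6.8, 88.3, 99.6]
wrist_force: [-0.0, 0.1, -0.3]
opening: 0.0232
```

Request:
play_rows:
  rows:
    - [[0, 0, 0], 0, 1.5]
    - [[0, 0, 0], 0, 1.5]

```text
time: 8.0
ee_pos: [0.5798, -0.1601, 0.1371]
tcp_rot: [5.0, 88.2, 98.0]
wrist_force: [0.7, 0.0, -1.3]
opening: 0.0232
```

```bash
python3 to.py 0.582 -0.160 0.04 93
python3 - <<'E'
from h import *
import pickle
for n in ['side','wrist']:
    o=bot.get_obs();p,d=bot.camera(n); cv2.imwrite(f'pics/{n}5.png',p);np.save(f'{n}5.npy',d)
pickle.dump(o,open('w5.pkl','wb'))
a=cv2.imread('pics/side5.png')[130:310,180:420]; b=cv2.imread('pics/wrist5.png')
cv2.imwrite('pics/c5.png',np.hstack([cv2.resize(a,(400,320)),cv2.resize(b,(400,320))]))
E
```

```text
at [ 0.5798 -0.1601  0.1371] open 0.0232 t 8.0 q6 -19.2 F [ 0.7  0.  -1.3]
shift cm [ 9.7  -0.25 -0.3 ]
zaxis yaw 92.93 tilt [-0.004  0.031 -1.   ]
turn -0.07
```

View pics/c5.png

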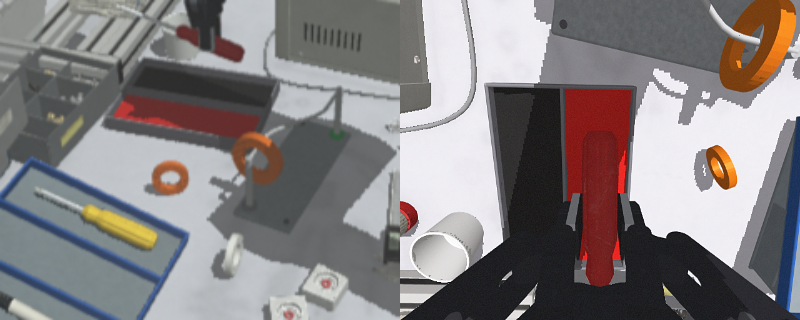

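The driver is over the red lane, handle centred (wrist (600,200) in the half-scale panel), lane walls clear. I'll lower it and let the handle end turn it flat in a light grip.

Request:
play_rows:
  rows:
    - [[1, 0, 0], 0, 1.5]
    - [[2.5, 0, 0], 0, 1.5]
    - [[4.5, 0, 0], 0, 1.5]
    - [[6.5, 0, 0], 0, 1.5]
    - [[8, 0, 0], 0, 1.5]
    - [[9, 0, -0.2], 0, 1.5]
    - [[9.6, 0, -0.2], 0, 1.5]
    - [[10, 0, -0.2], 0, 1.5]
    - [[10.2, 0, -0.2], 0, 1.5]
    - [[10.3, 0, -0.2], 0, 1.5]

```text
time: 8.93
ee_pos: [0.5806, -0.1587, 0.0355]
tcp_rot: [0.7, 88.3, 93.8]
wrist_force: [-0.9, 0.2, -2.2]
opening: 0.0231
```

Request:
play_rows:
  rows:
    - [[0.2, 0, 0], 0, 1.5]
    - [[0.4, 0, 0], 0, 1.5]
    - [[0.6, 0, 0], 0, 1.5]
    - [[0.6, 0, 0], 0, 1.5]
  squeeze: 20

```text
time: 9.27
ee_pos: [0.5802, -0.1587, 0.0289]
tcp_rot: [2.3, 88.3, 95.3]
wrist_force: [-0.5, -0.1, -0.5]
opening: 0.0237
```

```bash
python3 to.py 0.582 -0.160 0.0165 93
```

```text
at [ 0.5802 -0.1587  0.0289] open 0.0237 t 9.2667 q6 -19.1 F [-0.5 -0.1 -0.5]
shift cm [ 1.23 -0.17 -0.18]
zaxis yaw 93.0 tilt [-0.003  0.03  -1.   ]
turn -0.0
```

Request:
play_rows:
  rows:
    - [[0.2, 0, 0], 0, 1.5]
    - [[0.4, 0, 0], 0, 1.5]
    - [[0.6, 0, 0], 0, 1.5]
    - [[0.8, 0, 0], 0, 1.5]
    - [[1.0, 0, 0], 0, 1.5]
    - [[1.1, 0, 0], 0, 1.5]
    - [[1.1, 0, 0], 0, 1.5]

```text
time: 9.85
ee_pos: [0.5822, -0.1586, 0.0199]
tcp_rot: [-7.1, 88.3, 85.9]
wrist_force: [4.3, 0.7, 7.2]
opening: 0.023
```

```bash
python3 to.py 0.582 -0.160 0.0165 93
python3 - <<'E'
from h import *
p,d=bot.camera('side'); a=p[130:250,220:380]
cv2.imwrite('pics/c6.png',cv2.resize(a,(640,480)))
E
```

```text
at [ 0.5822 -0.1586  0.0199] open 0.023 t 9.85 q6 -19.0 F [4.3 0.7 7.2]
shift cm [ 0.33  0.03 -0.14]
zaxis yaw 93.02 tilt [ 0.002  0.029 -1.   ]
turn 0.02
```

View pics/c6.png

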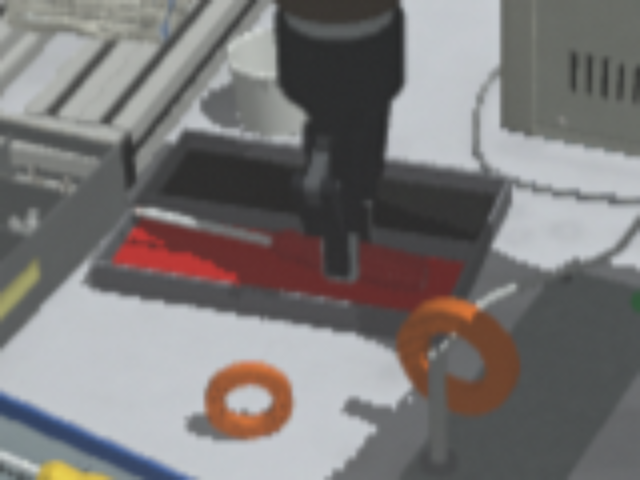

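The handle end is on the floor (7 N) and the tip is only slightly raised. I'll press 3 mm more, then open gently and rise.

Request:
play_rows:
  rows:
    - [[0.2, 0, 0], 0, 1.5]
    - [[0.35, 0, 0], 0, 1.5]
    - [[0.35, 0, 0], 0, 2.4]
    - [[0.35, 0, 0], 0, 2.6]
    - [[0.3, 0, 0], 0, 2.8]
    - [[0.3, 0, 0], 0, 3.2]
    - [[0.2, 0, 0], 0, 3.4]
    - [[-0.5, 0, 0], 0, 3.4]
    - [[-2, 0, 0], 0, 3.4]
    - [[-4.5, 0, 0], 0, 3.4]
    - [[-7.5, 0, 0], 0, 3.4]
    - [[-10.5, 0, 0], 0, 3.4]

```text
time: 10.9
ee_pos: [0.58, -0.1613, 0.1243]
tcp_rot: [3.9, 88.3, 96.9]
wrist_force: [1.1, -1.6, -0.3]
opening: 0.0339
```

```bash
python3 to.py 0.646 0.2785 0.14 86
python3 - <<'E'
from h import *
p,d=bot.camera('side'); a=p[130:250,220:380]
cv2.imwrite('pics/c7.png',cv2.resize(a,(640,480)))
E
```

```text
at [ 0.58   -0.1613  0.1243] open 0.0339 t 10.9 q6 -19.3 F [ 1.1 -1.6 -0.3]
shift cm [-0.26 -8.9  43.61]
zaxis yaw 93.0 tilt [-0.004  0.03  -1.   ]
turn 7.0
```

View pics/c7.png

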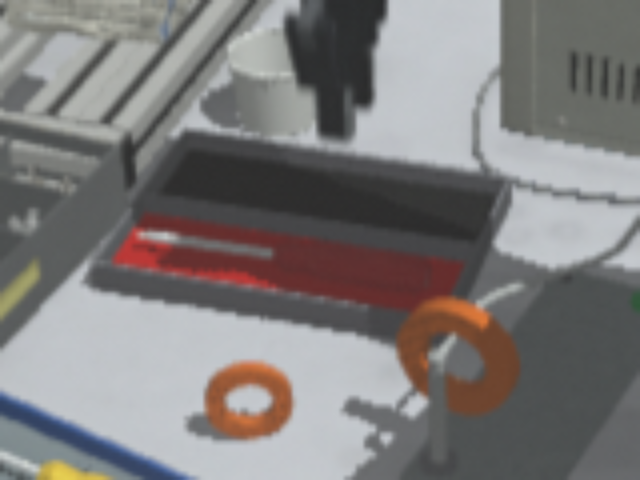

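The red driver lies flat in the red lane, tip at crop (160,238). Back to the marker.

Request:
play_rows:
  rows:
    - [[-1, -0.3, 1], 0, 3.0]
    - [[-1.5, -0.8, 3], 1, 3.0]
    - [[-2, -1.5, 6.5], 2, 3.0]
    - [[-2, -2.2, 10.5], 3, 3.0]
    - [[-2, -3, 14.5], 4, 3.0]
    - [[-2, -3.8, 18.5], 5, 3.0]
    - [[-2, -4.6, 22.5], 6, 3.0]
    - [[-2, -5.4, 26.5], 7, 3.0]
    - [[-2, -6.2, 30.5], 7, 3.0]
    - [[-2, -7, 34.5], 7, 3.0]
    - [[-2, -7.5, 38.5], 7, 3.0]
    - [[-2, -7.8, 41.5], 7, 3.0]

```text
time: 11.95
ee_pos: [0.6359, 0.26, 0.1546]
tcp_rot: [11.8, 88.3, 97.9]
wrist_force: [0.7, -0.9, -0.7]
opening: 0.03
```

Request:
play_rows:
  rows:
    - [[0, 0, 1], 0, 3.0]
    - [[0, 0, 1.5], 0, 3.0]
    - [[0, 0, 1.5], 0, 3.0]

```text
time: 12.2
ee_pos: [0.6373, 0.2721, 0.1552]
tcp_rot: [11.5, 88.3, 97.6]
wrist_force: [0.0, -0.1, -0.4]
opening: 0.0303
```

```bash
python3 to.py 0.635 0.279 0.0435 86.3
python3 - <<'E'
from h import *
import pickle
o=bot.get_obs(); p,d=bot.camera('wrist'); cv2.imwrite('pics/wrist8.png',p); C=cloud('wrist',d,o)
mk=((C[...,0]>.55)&(C[...,0]<.72)&(C[...,1]>.252)&(C[...,1]<.31)); hgt=C[...,2]-(.0304+.268*(C[...,0]-.60)); mk&=(hgt>.009)&(hgt<.03)
Q=C[mk]
for lo in np.arange(.57,.70,.015):
    S=Q[(Q[:,0]>lo)&(Q[:,0]<lo+.015)]
    if len(S)>5: print('mark',round(lo,3),len(S),'y',S[:,1].min().round(4),S[:,1].max().round(4),'z',np.percentile(S[:,2],95).round(4))
print(o['ee_pos'])
E
```

```text
at [0.6373 0.2721 0.1552] open 0.0303 t 12.2 q6 26.4 F [ 0.  -0.1 -0.4]
shift cm [11.19  0.21  0.35]
zaxis yaw 86.07 tilt [-0.004  0.03  -1.   ]
turn -0.23
mark 0.57 25 y 0.2794 0.2899 z 0.0409
mark 0.585 466 y 0.2764 0.2917 z 0.0454
mark 0.6 471 y 0.2757 0.2909 z 0.0493
mark 0.615 476 y 0.2746 0.2905 z 0.0533
mark 0.63 481 y 0.2734 0.2894 z 0.0575
mark 0.645 466 y 0.2726 0.2884 z 0.0613
mark 0.66 461 y 0.2718 0.2873 z 0.0662
mark 0.675 444 y 0.2708 0.2861 z 0.0702
mark 0.69 343 y 0.2707 0.2851 z 0.0718
[0.63726342 0.27206101 0.15520473]
```

View pics/wrist8.png

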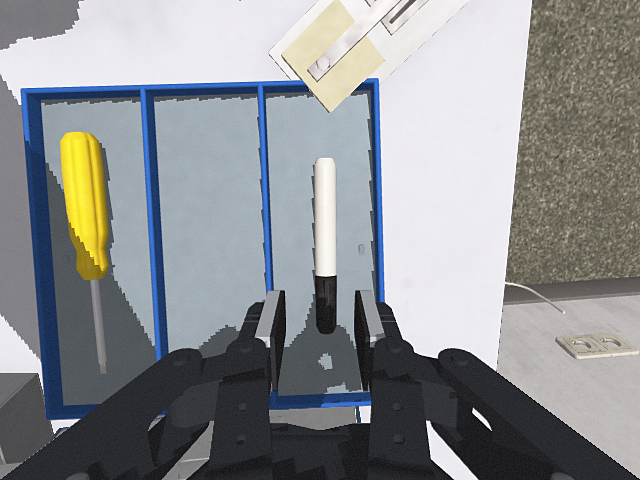

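The marker (325,158–332) and its wrist view are clear. I'll shift 9 mm in y, then go down.

Request:
play_rows:
  rows:
    - [[1, 0, 0.2], 0, 3.0]
    - [[2.5, 0, 0.6], 0, 3.0]
    - [[4.5, 0, 0.6], 0, 3.0]
    - [[6.5, 0, 0.6], 0, 3.0]
    - [[7.5, 0, 0.6], 0, 3.0]
    - [[8, 0, 0.6], 0, 3.0]
    - [[8, 0, 0.6], 0, 3.0]

```text
time: 12.83
ee_pos: [0.6375, 0.2785, 0.0749]
tcp_rot: [12.6, 88.3, 98.5]
wrist_force: [0.1, 0.3, -0.3]
opening: 0.0299
```

```bash
python3 to.py 0.637 0.281 0.044 86.3
python3 - <<'E'
from h import *
o=bot.get_obs(); p,d=bot.camera('wrist'); cv2.imwrite('pics/wrist9.png',p[100:])
E
```

```text
at [0.6375 0.2785 0.0749] open 0.0299 t 12.8333 q6 27.0 F [ 0.1  0.3 -0.3]
shift cm [3.1  0.05 0.15]
zaxis yaw 85.93 tilt [-0.004  0.029 -1.   ]
turn -0.37
```

View pics/wrist9.png

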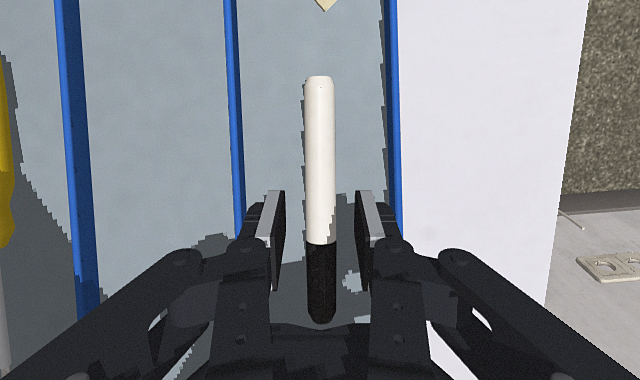

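The marker (320) is centred between the pads (282/358). Going down and gripping.

Request:
play_rows:
  rows:
    - [[0.8, 0, 0.1], 0, 3.0]
    - [[1.6, 0, 0.1], 0, 3.0]
    - [[2.4, 0, 0.1], 0, 3.0]
    - [[2.8, 0, 0.1], 0, 3.0]
    - [[3.0, 0, 0.1], 0, 3.0]
    - [[3.0, 0, 0.1], 0, 3.0]

```text
time: 13.38
ee_pos: [0.6376, 0.2815, 0.0453]
tcp_rot: [11.2, 88.3, 97.2]
wrist_force: [0.8, 0.4, -0.6]
opening: 0.0301
```

Request:
play_rows:
  rows:
    - [[0, 0, 0], 0, 2.0]
    - [[0, 0, 0], 0, 1.0]
    - [[0, 0, 0], 0, 1.0]
    - [[0, 0, 0], 0, 1.0]
    - [[0, 0, 0], 0, 1.0]
    - [[0, 0, 0], 0, 1.0]
  squeeze: 25

```text
time: 13.88
ee_pos: [0.6382, 0.2816, 0.0466]
tcp_rot: [7.9, 88.3, 93.9]
wrist_force: [0.6, -0.1, 2.1]
opening: 0.0142
```

Request:
play_rows:
  rows:
    - [[-0.5, 0, 0], 0, 1.0]
    - [[-1.5, 0, 0], 0, 1.0]
    - [[-3, 0, 0], 0, 1.0]
    - [[-5, 0, 0], 0, 1.0]
    - [[-7, 0, 0], 0, 1.0]
    - [[-9, 0, 0], 0, 1.0]
    - [[-9.5, 0, 0], 0, 1.0]
    - [[-9.5, 0, 0], 0, 1.0]

```text
time: 14.55
ee_pos: [0.6391, 0.279, 0.1437]
tcp_rot: [2.5, 88.2, 88.5]
wrist_force: [-0.3, 1.2, -0.4]
opening: 0.0145
```

```bash
python3 to.py 0.620 -0.238 0.13 93
python3 - <<'E'
from h import *
for n in ['side','wrist']:
    p,d=bot.camera(n); cv2.imwrite(f'pics/{n}10.png',p)
a=cv2.imread('pics/side10.png')[160:400,100:400]; b=cv2.imread('pics/wrist10.png')
cv2.imwrite('pics/c10.png',np.hstack([cv2.resize(a,(400,320)),cv2.resize(b,(400,320))]))
E
```

```text
at [0.6391 0.279  0.1437] open 0.0145 t 14.55 q6 26.9 F [-0.3  1.2 -0.4]
shift cm [ -0.26  -1.7  -51.72]
zaxis yaw 86.0 tilt [ 0.001  0.031 -1.   ]
turn -7.0
```

View pics/c10.png

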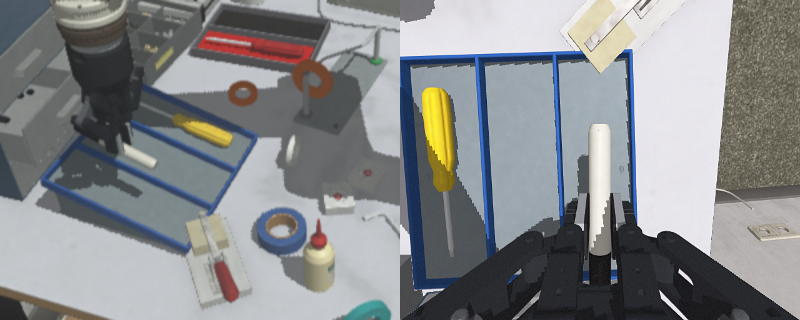

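Request:
play_rows:
  rows:
    - [[0, 0, -1], 0, 1.0]
    - [[0, 0, -3], -1, 1.0]
    - [[0, 0, -6.5], -2, 1.0]
    - [[0, 0, -10.5], -3, 1.0]
    - [[0, 0, -14.5], -4, 1.0]
    - [[0, 0, -18.5], -5, 1.0]
    - [[0, -0.2, -22.5], -6, 1.0]
    - [[0, -0.4, -26.5], -7, 1.0]
    - [[0, -0.5, -30.5], -7, 1.0]
    - [[0, -0.7, -34.5], -7, 1.0]
    - [[0, -0.8, -38.5], -7, 1.0]
    - [[0, -0.9, -42], -7, 1.0]

```text
time: 15.65
ee_pos: [0.6163, -0.1436, 0.1271]
tcp_rot: [6.0, 88.2, 99.0]
wrist_force: [0.7, -0.5, -0.5]
opening: 0.0138
```

```bash
python3 to.py 0.612 -0.239 0.125 93
```

```text
at [ 0.6163 -0.1436  0.1271] open 0.0138 t 15.65 q6 -16.8 F [ 0.7 -0.5 -0.5]
shift cm [-0.08  0.92 -9.51]
zaxis yaw 92.95 tilt [-0.005  0.03  -1.   ]
turn -0.05
```

Request:
play_rows:
  rows:
    - [[0, 0.3, -3], 0, 1.0]
    - [[0, 0.6, -6], 0, 1.0]
    - [[0, 0.7, -8], 0, 1.0]
    - [[0, 0.7, -9], 0, 1.0]
    - [[0, 0.7, -9], 0, 1.0]
    - [[0, 0.7, -9], 0, 1.0]

```text
time: 16.15
ee_pos: [0.6151, -0.2307, 0.125]
tcp_rot: [4.4, 88.2, 97.4]
wrist_force: [0.4, -0.3, 0.3]
opening: 0.0139
```

```bash
python3 to.py 0.612 -0.239 0.030 93
python3 - <<'E'
from h import *
o=bot.get_obs(); p,d=bot.camera('wrist'); cv2.imwrite('pics/wrist11.png',p); C=cloud('wrist',d,o)
m=p.copy()
E
```

```text
at [ 0.6151 -0.2307  0.125 ] open 0.0139 t 16.15 q6 -24.2 F [ 0.4 -0.3  0.3]
shift cm [ 9.47  0.33 -1.11]
zaxis yaw 92.96 tilt [-0.004  0.031 -1.   ]
turn -0.04
```

View pics/wrist11.png

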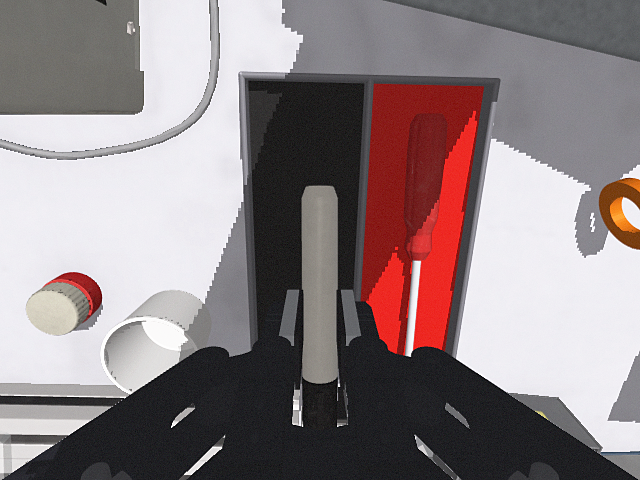

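Lane centre is about 8 mm left of the marker (lane 248–362, marker 320). I'll check the height of the white cup at (160,335) and the driver's placement before lowering.

Run:
```python
from h import *
d=np.load('top0.npy');C=cloud('top',d);m=(C[...,0]>.6)&(C[...,0]<.8)&(C[...,1]<-.29)&(C[...,1]>-.40)&(C[...,2]>.015)
print(C[m].min(0),C[m].max(0))
```

```text
[ 0.66725095 -0.39998574  0.01512136] [ 0.79999255 -0.29033038  0.09979468]
```

Request:
play_rows:
  rows:
    - [[1, 0.1, -0.3], 0, 1.0]
    - [[2.5, 0.2, -0.7], 0, 1.0]
    - [[4.5, 0.3, -1], 0, 1.0]
    - [[6, 0.3, -1], 0, 1.0]
    - [[7, 0.3, -1], 0, 1.0]
    - [[7.5, 0.3, -1], 0, 1.0]
    - [[7.5, 0.3, -1], 0, 1.0]

```text
time: 16.78
ee_pos: [0.6125, -0.2379, 0.0493]
tcp_rot: [5.2, 88.2, 98.2]
wrist_force: [0.6, 0.1, 0.2]
opening: 0.0141
```

```bash
python3 to.py 0.612 -0.239 0.030 93
```

```text
at [ 0.6125 -0.2379  0.0493] open 0.0141 t 16.7833 q6 -25.0 F [0.6 0.1 0.2]
shift cm [ 1.92  0.05 -0.17]
zaxis yaw 93.06 tilt [-0.004  0.031 -1.   ]
turn 0.06
```

Request:
play_rows:
  rows:
    - [[0.5, 0, 0], 0, 1.0]
    - [[1, 0, 0], 0, 1.0]
    - [[1.5, 0, 0], 0, 1.0]
    - [[1.8, 0, 0], 0, 1.0]
    - [[2.1, 0, 0], 0, 1.0]
    - [[2.4, 0, 0], 0, 1.0]
    - [[2.6, 0, 0], 0, 1.0]
    - [[2.8, 0, 0], 0, 1.0]
    - [[3.0, 0, 0], 0, 1.0]
    - [[3.2, 0, 0], 0, 1.0]
    - [[3.2, 0, 0], 0, 1.0]
  squeeze: 20

```text
time: 17.7
ee_pos: [0.614, -0.2382, 0.0196]
tcp_rot: [-3.3, 88.3, 89.7]
wrist_force: [2.6, 0.5, 5.2]
opening: 0.0138
```

```bash
python3 to.py 0.612 -0.239 0.0145 93
python3 - <<'E'
from h import *
p,d=bot.camera('side'); a=p[130:250,220:380]
cv2.imwrite('pics/c12.png',cv2.resize(a,(640,480)))
E
```

```text
at [ 0.614  -0.2382  0.0196] open 0.0138 t 17.7 q6 -24.9 F [2.6 0.5 5.2]
shift cm [ 0.51  0.21 -0.09]
zaxis yaw 93.01 tilt [ 0.     0.029 -1.   ]
turn 0.01
```

View pics/c12.png

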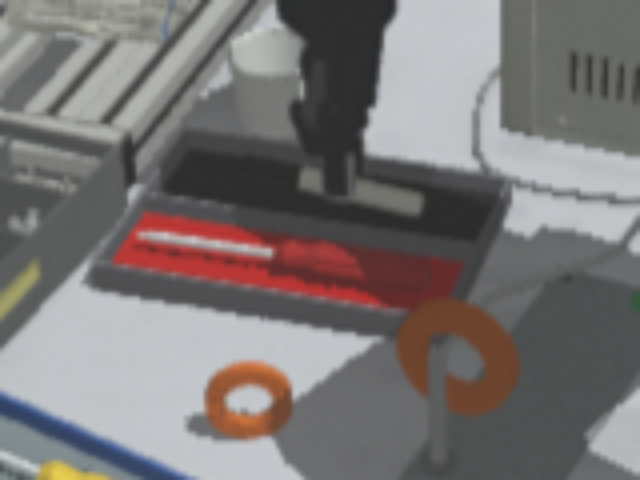

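The marker's near end touches (5 N). Press a little more, open gently, rise.

Request:
play_rows:
  rows:
    - [[0.2, 0, 0], 0, 1.0]
    - [[0.4, 0, 0], 0, 1.0]
    - [[0.5, 0, 0], 0, 1.0]
    - [[0.5, 0, 0], 0, 1.5]
    - [[0.5, 0, 0], 0, 1.7]
    - [[0.4, 0, 0], 0, 2.0]
    - [[0.4, 0, 0], 0, 2.6]
    - [[-0.5, 0, 0], 0, 2.8]
    - [[-2, 0, 0], 0, 2.8]
    - [[-5, 0, 0], 0, 2.8]
    - [[-8.5, 0, 0], 0, 2.8]
    - [[-12, 0, 0], 0, 2.8]

```text
time: 18.75
ee_pos: [0.6126, -0.2413, 0.1401]
tcp_rot: [3.9, 88.2, 96.9]
wrist_force: [0.1, -0.0, 0.5]
opening: 0.0282
```

Request:
play_rows:
  rows:
    - [[-2, 0, 0], 0, 2.8]
    - [[-3, 0, 0], 0, 2.8]

```text
time: 18.92
ee_pos: [0.6141, -0.2428, 0.1732]
tcp_rot: [-7.3, 88.4, 85.7]
wrist_force: [0.9, 0.2, -0.1]
opening: 0.028
```

```bash
python3 to.py 0.471 -0.029 0.17
python3 - <<'E'
from h import *
import pickle
for n in ['side','wrist','top']:
    o=bot.get_obs();p,d=bot.camera(n); cv2.imwrite(f'pics/{n}13.png',p);np.save(f'{n}13.npy',d);pickle.dump(o,open(f'{n}13.pkl','wb'))
a=cv2.imread('pics/side13.png')[140:260,240:400]; b=cv2.imread('pics/wrist13.png')
cv2.imwrite('pics/c13.png',np.hstack([cv2.resize(a,(400,320)),cv2.resize(b,(400,320))]))
o=pickle.load(open('wrist13.pkl','rb'));C=cloud('wrist',np.load('wrist13.npy'),o)
hsv=cv2.cvtColor(b,cv2.COLOR_BGR2HSV)
h=(C[...,2]>.017)&(C[...,2]<.05)&(C[...,0]>.53)&(C[...,0]<.72)
for n,(a,bb) in dict(mark=(-.270,-.215),red=(-.185,-.13)).items():
    Q=C[h&(C[...,1]>a)&(C[...,1]<bb)]
    for lo in np.arange(.53,.72,.03):
        S=Q[(Q[:,0]>lo)&(Q[:,0]<lo+.03)]
        if len(S)>20: print(n,lo.round(3),len(S),S[:,1].mean().round(4),np.percentile(S[:,2],90).round(4))
E
```

```text
at [ 0.6141 -0.2428  0.1732] open 0.028 t 18.9167 q6 -25.2 F [ 0.9  0.2 -0.1]
shift cm [ 0.89 13.17 22.09]
zaxis yaw 93.01 tilt [ 0.002  0.028 -1.   ]
mark 0.53 63 -0.2385 0.0227
mark 0.56 724 -0.2378 0.0243
mark 0.59 641 -0.2362 0.0242
mark 0.62 598 -0.2346 0.0244
mark 0.65 504 -0.2331 0.025
red 0.53 1279 -0.1609 0.033
red 0.56 1172 -0.1595 0.033
red 0.59 878 -0.1576 0.032
red 0.62 315 -0.1552 0.0294
red 0.65 216 -0.1526 0.0245
red 0.68 202 -0.151 0.0244
red 0.71 43 -0.1498 0.0237
```

View pics/c13.png

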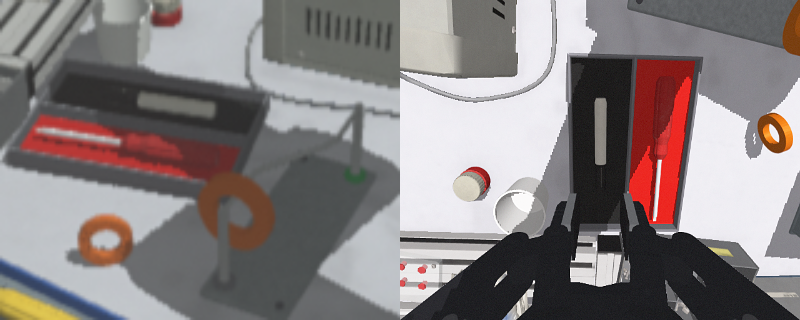

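Both tools are flat, with tops at 24.3 mm and 33 mm as they should be (8+16, 8+25), centred in their lanes and released. Now the ring: move above it with the jaws along the first leg (yaw 82.6°).

Request:
play_rows:
  rows:
    - [[0, 0.7, 1], 1, 3.5]
    - [[0, 2.2, 3.5], 2, 3.5]
    - [[0, 4, 6.5], 4, 3.5]
    - [[0, 6, 10], 6, 3.5]
    - [[0, 8, 13.5], 8, 3.5]
    - [[0, 10, 17], 10, 3.5]
    - [[0, 11.7, 20], 10.4, 3.5]
    - [[0, 13, 22], 10.4, 3.5]
    - [[0, 13.4, 22.2], 10.4, 3.5]
    - [[0, 13.4, 22.2], 10.4, 3.5]
    - [[0, 13.4, 22.2], 10.4, 3.5]

```text
time: 19.98
ee_pos: [0.4676, -0.028, 0.1741]
tcp_rot: [15.4, 88.3, 98.0]
wrist_force: [0.2, -0.0, 0.2]
opening: 0.0352
```

```bash
python3 to.py 0.469 -0.029 0.12 82.6
python3 - <<'E'
from h import *
import pickle
o=bot.get_obs();p,d=bot.camera('wrist'); cv2.imwrite('pics/wrist14.png',p);np.save('wrist14.npy',d);pickle.dump(o,open('wrist14.pkl','wb'))
E
```

```text
at [ 0.4676 -0.028   0.1741] open 0.0352 t 19.9833 q6 2.9 F [ 0.2 -0.   0.2]
shift cm [ 5.41 -0.19 -0.24]
zaxis yaw 82.62 tilt [-0.004  0.03  -1.   ]
turn 0.02
```

View pics/wrist14.png

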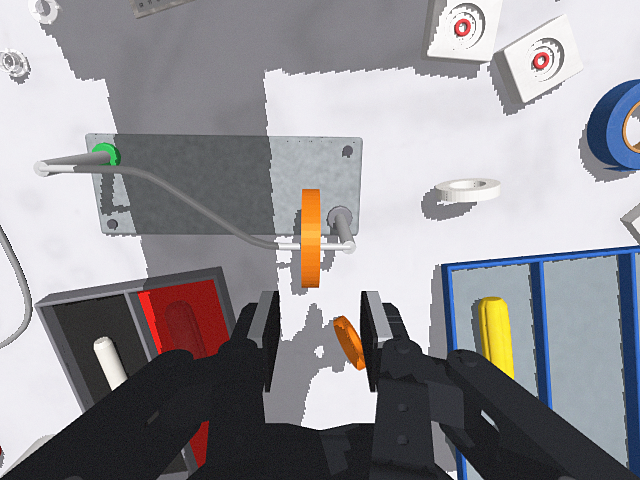

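The ring (302–320, 190–288) stands square to the first leg, and the whole wire is in view: start (348,246), bend 1 about (270,245), bend 2 about (145,168), stop (41,168). Refining from this view.

Run:
```python
from h import *
import pickle
o=pickle.load(open('wrist14.pkl','rb'));p=cv2.imread('pics/wrist14.png');C=cloud('wrist',np.load('wrist14.npy'),o)
k={n:ray('wrist',u,v,.085,o) for n,(u,v) in dict(start=(348,246),b1=(268,245),b2=(146,169),stop=(41,168)).items()}
for n in k: print(n,np.round(k[n],4))
l=list(k.values())
for a,b in zip(l,l[1:]): print(np.linalg.norm(b-a), np.degrees(np.arctan2(*(b-a)[[1,0]])))
hsv=cv2.cvtColor(p,cv2.COLOR_BGR2HSV);mk=cv2.inRange(hsv,(5,150,60),(16,255,255));mk[295:]=0;Q=C[mk>0];print(len(Q),Q.min(0),Q.max(0))
T=Q[Q[:,2]>.096];print('top',T.mean(0),T[:,2].max(),T.min(0),T.max(0))
cv2.imwrite('pics/w14c.png',cv2.resize(p[140:300,20:370],(787,360),interpolation=cv2.INTER_CUBIC))
```

```text
start [ 0.4721 -0.0047  0.085 ]
b1 [ 0.464  -0.0577  0.085 ]
b2 [ 0.4044 -0.1238  0.085 ]
stop [ 0.3954 -0.1867  0.085 ]
0.053608233316581405 -98.69083720003836
0.08902123621395275 -132.03249342113037
0.06355522732108893 -98.10775344028278
1473 [ 0.3867283  -0.03943577  0.00147231] [0.4972209  0.25839215 0.31763155]
top [ 0.47171201 -0.03060829  0.10165852] 0.3176315503967213 [ 0.3867283  -0.03854116  0.09602412] [ 0.48997155 -0.0199877   0.31763155]
```

View pics/w14c.png

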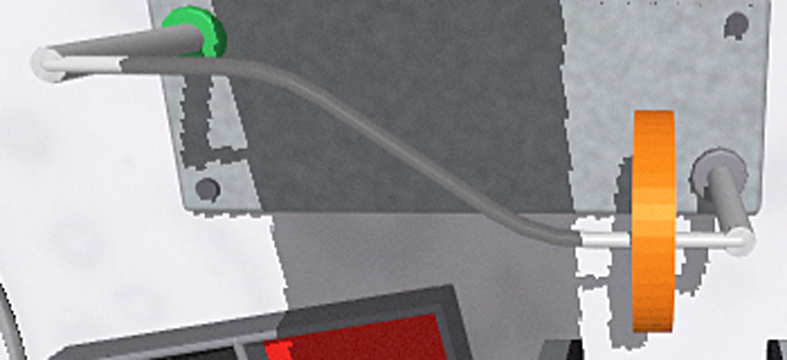

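Request:
play_rows:
  rows:
    - [[1.5, -0.1, -0.2], 0, 3.0]
    - [[3.5, -0.1, -0.3], 0, 3.0]
    - [[5.5, -0.1, -0.4], 0, 3.0]
    - [[7, -0.1, -0.4], 0, 3.0]
    - [[7.9, -0.1, -0.4], 0, 3.0]
    - [[8.2, -0.1, -0.4], 0, 3.0]
    - [[8.2, -0.1, -0.4], 0, 3.0]
    - [[8.2, -0.1, -0.4], 0, 3.0]

```text
time: 20.7
ee_pos: [0.4685, -0.0298, 0.0938]
tcp_rot: [11.8, 88.3, 94.4]
wrist_force: [-0.1, -0.2, 0.7]
opening: 0.0303
```

```bash
python3 to.py 0.469 -0.0295 0.091 82.4
python3 - <<'E'
from h import *
o=bot.get_obs();p,d=bot.camera('wrist'); cv2.imwrite('pics/wrist15.png',p[100:])
E
```

```text
at [ 0.4685 -0.0298  0.0938] open 0.0303 t 20.7 q6 2.8 F [-0.1 -0.2  0.7]
shift cm [ 0.28 -0.05  0.02]
zaxis yaw 82.57 tilt [-0.002  0.03  -1.   ]
turn 0.17
```

View pics/wrist15.png

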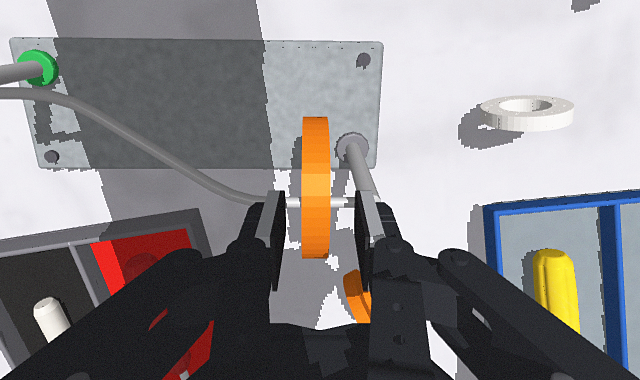

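The ring stands between the pads at (302–330). Down 2 mm and pinch.

Request:
play_rows:
  rows:
    - [[0.2, 0, 0], 0, 3.0]
    - [[0.2, 0, 0], 0, 1.5]
    - [[0.2, 0, 0], 0, 0.7]
    - [[0.2, 0, 0], 0, 0.7]
    - [[0.2, 0, 0], 0, 0.7]
    - [[0.2, 0, 0], 0, 0.7]
    - [[0.2, 0, 0], 0, 0.7]
  squeeze: 35

```text
time: 21.33
ee_pos: [0.4683, -0.0293, 0.0917]
tcp_rot: [11.2, 88.3, 93.8]
wrist_force: [0.4, 0.3, 3.9]
opening: 0.0107
```

Request:
play_rows:
  rows:
    - [[-0.4, 0, 0], 0, 0.7]
    - [[-0.9, 0, 0], 0, 0.7]
    - [[-1.4, 0, 0], 0, 0.7]
    - [[-1.7, 0, 0], 0, 0.7]
    - [[-1.7, 0, 0], 0, 0.7]

```text
time: 21.75
ee_pos: [0.4685, -0.0299, 0.1092]
tcp_rot: [10.5, 88.3, 93.1]
wrist_force: [-0.1, -0.6, -0.8]
opening: 0.0106
```

```bash
cat > plan.py <<'E'
# wire polyline point at arc length s -> TCP target; prints shift/turn per waypoint from now
from h import *
S=np.array([.4719,-.0049]);E=np.array([.3960,-.187]);B1=np.array([.4639,-.0644]);B2=np.array([.4040,-.1275])
print('legs',np.linalg.norm(B1-S),np.linalg.norm(B2-B1),np.linalg.norm(E-B2))
E
python3 to.py 0.469 -0.0295 0.1075 82.4; python3 plan.py
python3 - <<'E'
from h import *
p,d=bot.camera('wrist'); cv2.imwrite('pics/wrist16.png',p[100:]);p,d=bot.camera('side'); cv2.imwrite('pics/side16.png',cv2.resize(p[160:260,280:413],(800,600)))
E
```

```text
at [ 0.4685 -0.0299  0.1092] open 0.0106 t 21.75 q6 2.7 F [-0.1 -0.6 -0.8]
shift cm [ 0.17 -0.04  0.05]
zaxis yaw 82.6 tilt [-0.002  0.03  -1.   ]
turn 0.2
legs 0.06003540621999654 0.08700356314542523 0.06003540621999654
```

View pics/wrist16.png

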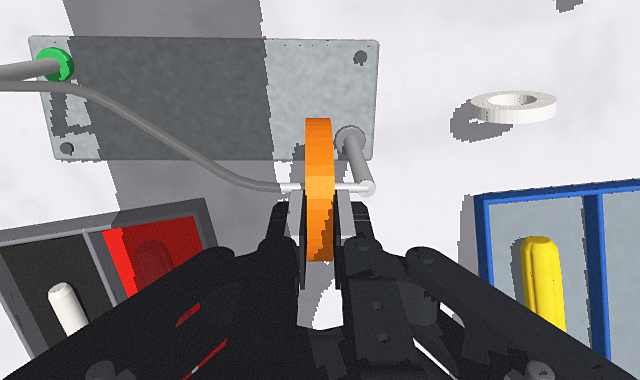

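View pics/side16.png

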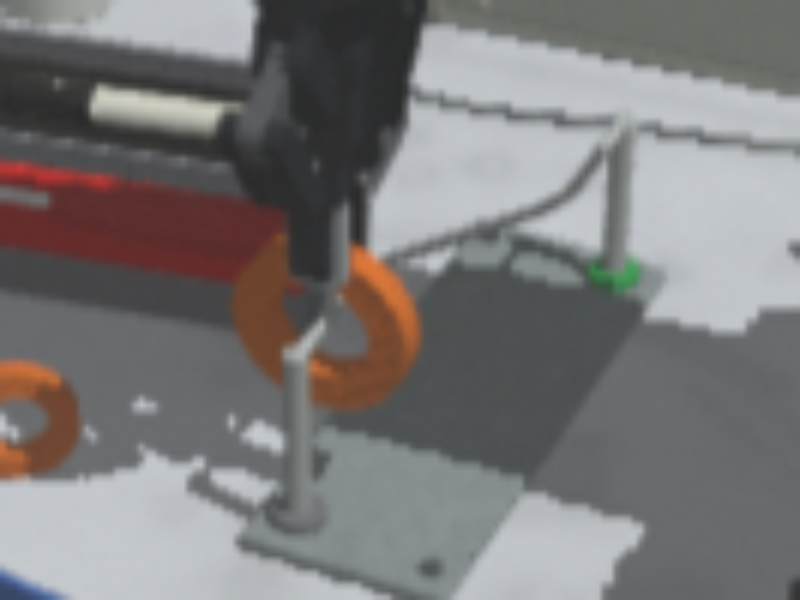

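The ring is lifted 17 mm and the wire runs through the middle of the bore. Slide along leg 1, turn at bend 1, and go on along leg 2.

Request:
play_rows:
  rows:
    - [[0, 0, -0.8], 0, 0.7]
    - [[0, 0, -1.8], 4, 0.7]
    - [[0, 0, -2.6], 10, 0.7]
    - [[0, 0.1, -3.3], 16, 0.7]
    - [[0, 0.4, -4], 22, 0.7]
    - [[0, 0.8, -4.6], 28, 0.7]
    - [[0, 1.3, -5.3], 33, 0.7]
    - [[0, 1.8, -5.9], 36, 0.7]
    - [[0, 2.4, -6.7], 36, 0.7]
    - [[0, 2.9, -7.5], 36, 0.7]
    - [[0, 3.3, -8], 36, 0.7]
    - [[0, 3.3, -8], 36, 0.7]

```text
time: 22.85
ee_pos: [0.4243, -0.1058, 0.1061]
tcp_rot: [49.0, 88.3, 95.6]
wrist_force: [0.7, -0.5, -0.1]
opening: 0.0108
```

```bash
python3 to.py 0.4040 -0.1275 0.107 46.5;python3 to.py 0.3975 -0.1755 0.107 82.4
python3 - <<'E'
from h import *
p,d=bot.camera('wrist'); cv2.imwrite('pics/wrist17.png',p[100:])
E
```

```text
at [ 0.4243 -0.1058  0.1061] open 0.0108 t 22.85 q6 28.3 F [ 0.7 -0.5 -0.1]
shift cm [-0.15 -0.01 -2.96]
zaxis yaw 46.6 tilt [-0.003  0.03  -1.   ]
turn 0.1
at [ 0.4243 -0.1058  0.1061] open 0.0108 t 22.85 q6 28.3 F [ 0.7 -0.5 -0.1]
shift cm [-0.29 -2.84 -6.9 ]
zaxis yaw 46.6 tilt [-0.003  0.03  -1.   ]
turn -35.8
```

View pics/wrist17.png

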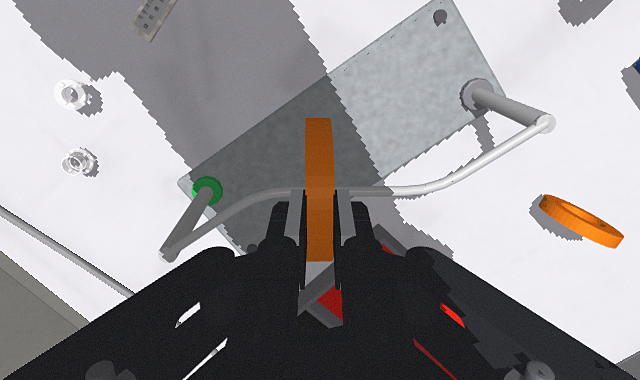

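The ring is on leg 2 (319,190), square to the wire. Round bend 2 and along leg 3.

Request:
play_rows:
  rows:
    - [[0, 0, -0.8], 0, 0.7]
    - [[-0.1, 0, -1.6], -4, 0.7]
    - [[-0.1, 0, -2.3], -10, 0.7]
    - [[-0.1, -0.1, -2.8], -16, 0.7]
    - [[-0.1, -0.4, -3.3], -22, 0.7]
    - [[-0.1, -0.7, -3.9], -28, 0.7]
    - [[-0.2, -1.1, -4.4], -33, 0.7]
    - [[-0.2, -1.5, -5.0], -36, 0.7]
    - [[-0.2, -1.9, -5.6], -36, 0.7]
    - [[-0.2, -2.3, -6.1], -36, 0.7]
    - [[-0.2, -2.6, -6.6], -36, 0.7]
    - [[-0.2, -2.6, -6.6], -36, 0.7]

```text
time: 23.9
ee_pos: [0.3985, -0.1716, 0.1061]
tcp_rot: [13.0, 88.3, 95.5]
wrist_force: [-0.7, 0.2, -1.4]
opening: 0.0108
```

```bash
python3 to.py 0.3975 -0.1755 0.091 82.4
python3 - <<'E'
from h import *
p,d=bot.camera('wrist'); cv2.imwrite('pics/wrist18.png',p[100:])
E
```

```text
at [ 0.3985 -0.1716  0.1061] open 0.0108 t 23.9 q6 -16.8 F [-0.7  0.2 -1.4]
shift cm [ 1.5   0.03 -0.44]
zaxis yaw 82.49 tilt [-0.003  0.03  -1.   ]
turn 0.09
```

View pics/wrist18.png

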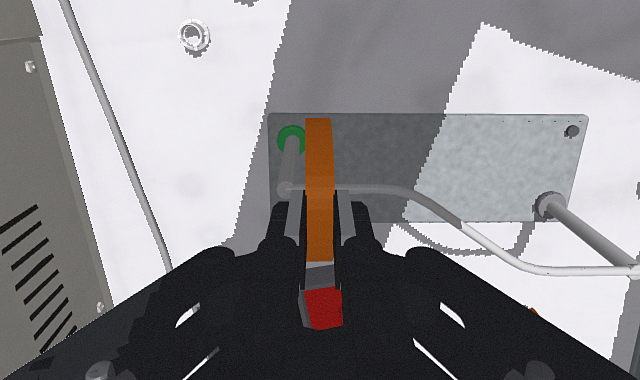

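The ring is about 15 mm short of the post top (284,188). Nudge 3 mm, lower onto the wire, open, rise.

Request:
play_rows:
  rows:
    - [[0.3, 0, -0.2], 0, 0.7]
    - [[0.7, 0, -0.3], 0, 0.7]
    - [[1.1, 0, -0.3], 0, 0.7]
    - [[1.3, 0, -0.3], 0, 0.7]
    - [[1.4, 0, -0.3], 0, 0.7]
    - [[1.4, 0, -0.3], 0, 0.7]

```text
time: 24.45
ee_pos: [0.3981, -0.1732, 0.092]
tcp_rot: [13.2, 88.3, 95.8]
wrist_force: [-0.4, -0.2, -0.4]
opening: 0.0105
```

Request:
play_rows:
  rows:
    - [[0, 0, 0], 0, 1.2]
    - [[0, 0, 0], 0, 1.6]
    - [[0, 0, 0], 0, 2.2]
    - [[0, 0, 0], 0, 2.8]
    - [[0, 0, 0], 0, 3.0]
    - [[0, 0, 0], 0, 3.0]
    - [[-0.5, 0, 0], 0, 3.0]
    - [[-2, 0, 0], 0, 3.0]
    - [[-4.5, 0, 0], 0, 3.0]
    - [[-7.5, 0, 0], 0, 3.0]
    - [[-10, 0, 0], 0, 3.0]
    - [[-11, 0, 0], 0, 3.0]

```text
time: 25.45
ee_pos: [0.3993, -0.1771, 0.206]
tcp_rot: [4.9, 88.4, 87.5]
wrist_force: [0.0, -0.9, 0.4]
opening: 0.0297
```

Request:
play_rows:
  rows:
    - [[0, 0, 0], 0, 3.0]
    - [[0, 0, 0], 0, 3.0]
    - [[0, 0, 0], 0, 3.0]

```text
time: 25.7
ee_pos: [0.3981, -0.1764, 0.2007]
tcp_rot: [15.5, 88.2, 98.2]
wrist_force: [0.7, 0.2, -1.0]
opening: 0.03
```

```bash
python3 to.py
python3 - <<'E'
from h import *
o=bot.get_obs();p,d=bot.camera('wrist'); C=cloud('wrist',d,o)
hsv=cv2.cvtColor(p,cv2.COLOR_BGR2HSV);mk=cv2.inRange(hsv,(4,130,40),(17,255,255))
T=C[(mk>0)&(C[...,2]>.09)&(C[...,2]<.11)];print('ring top',T.mean(0),len(T),'dist',np.hypot(*(T.mean(0)[:2]-[.396,-.187])))
q,_=bot.camera('side');t,_=bot.camera('top')
cv2.imwrite('pics/fin.png',np.vstack([np.hstack([cv2.resize(p,(400,300)),cv2.resize(q,(400,300))]),np.hstack([cv2.resize(q[140:260,240:400],(400,300)),cv2.resize(t[130:340,170:450],(400,300))])]))
E
```

```text
at [ 0.3981 -0.1764  0.2007] open 0.03 t 25.7 q6 -17.5 F [ 0.7  0.2 -1. ]
zaxis yaw 82.6 tilt [-0.004  0.031 -1.   ]
ring top [ 0.39390715 -0.17104681  0.09912774] 1246 dist 0.01608988307472724
```

View pics/fin.png

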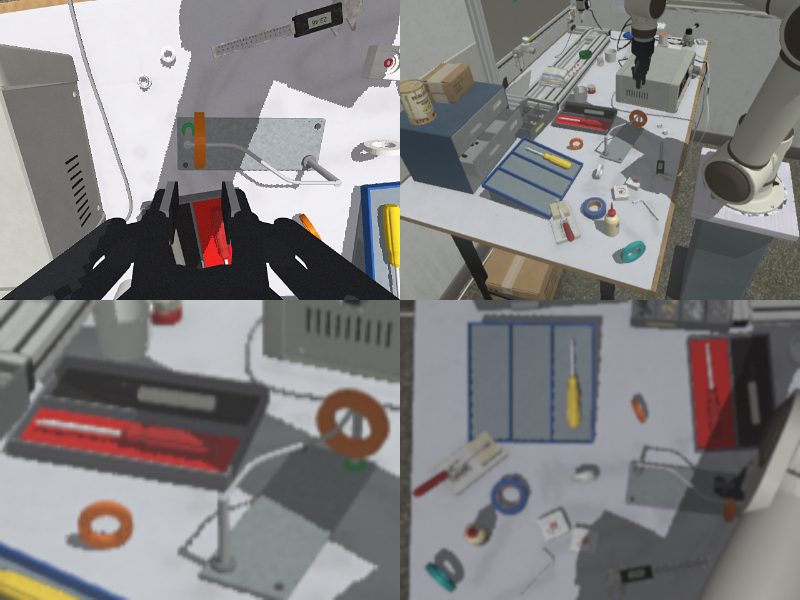

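The final views show the ring hanging at the green post, about 15 mm from its top. Driver and marker lie flat in their lanes, and the yellow driver, bottle and tape are where they were. Handing in.

```bash
python3 -c "
from workcell import bot
print(bot.job_done())"
```

```text
the job is handed in; nothing more can be done
None
```

I handed the job in at about 26 s, well inside the 67 s limit. The red screwdriver is flat in the red lane, the black-capped marker is flat in the black lane, and the orange ring hangs at the green-footed post. No verdict is reported, so the figures below are my own last checks.

- **Tools in the tray:** the depth readings put the marker's top at 24 mm and the driver's at 33 mm, as expected for lying flat. Both are close to their lane centre lines and released.
- **Ring:** it went round both bends without the wrist force going over about 1.5 N. Its top is 16 mm from the stop post, against 11 mm at full contact and 30 mm allowed.
- **Other things:** the yellow driver, oil bottle and tape roll look unmoved in the last pictures. I did not measure them.

Two things did not go as planned. The last joint ran into its limit early on, which left the tool tilted by 1.7° for the rest of the run. The tilt caused no problem, and I used the half-turned grasp from then on. Position readings of the same points from different views disagreed by up to about 4 mm, which the grasps had room for.

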